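# Bore a batch of T-brackets on a three-bay boring bed

### The arm

A 6-joint arm with a two-finger parallel gripper is mounted at the origin on the work surface. World frame = base frame: x ahead of the robot, y to its left, z up, the work surface at z = 0. Lengths are in m, angles in rad, forces in N, time in s.
With the tool pointing down it reaches from about 0.375 to 0.9 m from the base axis. Payload 3.1 kg.
Tool frame: the origin (TCP) lies on the centre line of the jaws, within the pads' length; the fingertips stand 11 mm ahead of it and the grasp point (between the pads) lies 8 mm behind it; x points along the fingers, y is the direction in which the jaws open and shut, and the axes are right-handed (so a half turn about x gives the same grasp; the last joint's range is limited). The gripper opens to 87 mm and grips with 3 to 60 N. Pads are 19 mm wide; open, the fingers measure 117 mm over their backs; the gripper's body (75 mm by 190 mm) begins 51 mm behind the grasp point.
Start: joints at [-1.452, 0.527, 1.433, -0, 1.181, -0.178], TCP at [0.183, -0.597, 0.234] pointing down, gripper open.
Joint ranges: [-3.08, 3.08], [-0.75, 2.2], [0.22, 2.44], [-1.43, 4.57], [0, 2.65], [-2.85, 2.85]. Speed limits (rad/s): [2.79, 2.79, 3.14, 3.14, 3.14, 3.14].

### API

Orientations are given as a unit quaternion [x, y, z, w].
In Python, from rig import robot, camera, camera_info gives the robot as it stands.
- The arm moves only by the shell command python3 -m inch 'ROWS' [FORCE]. ROWS is JSON, a list that holds one entry, the list of rows, each a list of 5 numbers: the shift along the tool's x, y, z in cm, then the turn about the tool's x in rad, then the opening, from 0 (shut) to 1 (fully open). A call has 1 to 8 rows; each row shifts and turns the pose as measured when the row begins, along the tool's axes as they then stand; what a row does not reach is not made up. A row lasts 1/12 s, in which the tool goes at most 41.7 mm and 7.16 degrees, less where a joint would pass 70% of its speed; a pose out of reach is approached as far as the arm can. A call with a gripper value outside its range is refused whole. The fingers move at their own pace and stop on an object; FORCE is the grip in N (left out, the last holds). Time passes only in rows, so rows that do not move let the fingers close. It gives the time, the measured TCP pose, the force and the opening at its end, in the units of the state.
- robot.get_obs(): the state, without advancing time (a new reading comes with each control period).
- camera(name): name is "scene" or "top" or "wrist"; returns the picture (480x640x3 uint8, red, green, blue); there is no depth.
- camera_info(name): a dict with "camera_matrix" (3x3 intrinsics, pixels), "dist" ([k1, k2, p1, p2, k3] as OpenCV has them; the pictures are not rectified), "rvec" (rotation vector, rad) and "tvec" (3), from world to camera coordinates, as OpenCV has them. Camera axes: x right, y down, z forward; pixel columns grow to the right and rows downward; lengths in m; the calibration is good to about 2 mm. A picture is of the moment at which its call begins: read the wrist's pose just before it. camera_info takes no time and is no camera call; for the wrist camera it gives the pose at the moment of the call.
- robot.hand_in(): hands the job in, once; it reports no verdict.
The state is a dict: "time": time; "q": joint angles; "joint_velocities": joint speeds; "joint_torque": joint torques, N m; "position": TCP position; "tool_rot": TCP orientation; "ft_force": force on the tool from outside, world axes, zero at the start; "moment": the same for the moment, N m; "grip_width": finger opening in m.
Only numpy, scipy, OpenCV 4.12 (cv2) and the standard library are available. Lean on these libraries where they do the work, as an engineer would, in place of code of your own. Each camera call takes 0.05 s, during which the arm holds its last target. There are 200 camera calls.

### The job

Turn the depth collar to 40 and load every wooden T-bracket on the bench into a bay of the boring bed, each lying flat and pushed fully home against its two dowels and its end stop. Only then press the green start button all the way down and let it spring back; afterwards move all the brackets into the blue tray, each standing flat on its floor, and turn the collar back to 0. Leave the glue bottle, mallet, wax tin and offcut where they are.

Things in the scene. Friction and masses are not known exactly. Their poses are not given: they have to be found in the camera images.
- bracket0_mid (a point): Pale beech T-bracket, one of two or three (None if absent): base 100 x 54 mm, 18 mm thick; on it, lengthwise, a central upright rib 76 mm long, 16 mm thick, 44 mm high (62 mm tall in all), 0.10 to 0.18 kg. Point: its middle, 31 mm above the underside. x along its length and rib, z up. A half turn makes no difference. Stands on its base on the bench to the left at first. Grip it by the rib.
- bracket1_mid (a point): Another T-bracket, same shape, size and point as bracket0's (None if absent).
- bracket2_mid (a point): Another T-bracket, same shape, size and point as bracket0's (None if absent).
- bay0 (a point): Bay of the boring bed. Point: on the bed's top, under the middle of a bracket that is fully home. x points to the bay's red end stop (face at x = +50 mm, 30 mm wide, 18 mm high), y to its two steel dowels (12 mm diameter, 15 mm high, axes at x = -32 and +32, y = +33 mm), z up. A homed bracket lies along x, its +y long side on both dowels, its +x end on the stop. The -x and -y sides are open.
- bay1 (a point): A second, like bay0, 82 mm to bay0's +y side. The bed is a fixed aluminium plate 170 x 280 mm, 12 mm thick, with three like bays; any bracket may use any bay, 28 mm remaining between homed neighbours. Black dots are flush drill holes.
- bay2 (a point): A third bay, like bay0, 82 mm to bay1's +y side.
- depth_collar (a joint): Angle (rad) of the black fluted depth collar (48 mm diameter, 36 mm high, upright axis) on a fixed green box 110 x 110 x 40 mm. Detents every 0.35 rad, under 0.2 N m: 0 reads 0, 0.35 reads 10 ... 1.40 reads 40 ... 2.10 reads 60; stops at both ends. Grows anticlockwise from above. Starts at 0, 10 or 20. Orange line: pointer. White marks on the box: a bar for 0, one dot for 10 ... six for 60.
- collar_grip (a point): Centre of the depth collar, on its axis half-way up it: 18 mm below the collar's top, 19 mm above the box's top. Turns with the collar.
- start_button (a joint): How far the green start button (40 mm diameter, on a fixed grey box 100 x 100 x 45 mm with a yellow disc) is pressed, in m: 0 up, 0.008 fully down. Spring: about 1.4 N to begin, 4.5 N fully down; it springs back by itself.
- start_button_top (a point): Centre of the start button's top face, 69 mm above the bench when up; it goes down with the button. Press straight down.
- tray_in (a point): Centre of the inner floor of the fixed blue open tray (outside 230 mm along x, 145 mm along y, 30 mm high, walls 6 mm, floor 6 mm thick), to the right. Three brackets fit side by side with their lengths along the tray's y, some 66 mm apart.
- glue: White glue bottle with orange cap, 60 mm diameter, 160 mm tall; origin under its centre. Bystander.
- mallet: Wooden mallet lying flat, 210 mm long, head 100 mm wide and 50 mm high; origin under its middle, x from handle to head. Bystander.
- wax_tin: Round tin with red label, 70 mm diameter, 55 mm tall; origin under its centre. Bystander.
- offcut: Dark wood offcut, 50 x 130 x 30 mm; origin under its centre. Bystander.
Things that resemble listed ones, but are neither listed nor needed, are in the scene too. What is shaped like the part that bears bracket0_mid but black or yellow is not meant.

How it is judged:
By the outcome, as a careful person would: the job done as asked, in the order asked, and still so for the second after the job is handed in, with the robot touching nothing.
Of bracket0, bracket1, bracket2 only 2 to 3 are there at a start; the rules pass over those that are not, and their reading is None.
At some moment in a run one of bracket0, bracket1, bracket2 may be knocked a few centimetres aside while the robot is not near it.
Once in a run the grip may slacken for a moment while it holds something.
It also fails if it takes over 210 s, if anything falls off the work surface, if the arm or the gripper's body presses on something with over 40 N, if the wrist force passes 120 N, or if a joint passes its speed limit or range.

## Working session

There is one attempt and no reset: what is moved stays moved. The work goes in short steps, Python scripts to look and compute and a shell command to move; the robot and the scene stay as the last step left them, time stands still between calls to the robot, and variables do not carry over. Pictures are saved under pics/ and viewed, about 12 in all and at most 16, crops included, and the job is handed in when it is done.

```bash
ls; mkdir -p pics
python3 - <<'E'
from rig import robot,camera,camera_info
import cv2
o=robot.get_obs();print(o)
for n in("top","scene"):
    cv2.imwrite(f"pics/{n}0.png",camera(n)[:,:,::-1]);i=camera_info(n);print(n,i)
print(camera_info("wrist"))
E
```

```text
pics
{'time': 0.0, 'q': array([-1.45147618e+00,  5.28452580e-01,  1.43390543e+00,  1.80572227e-05,
        1.18134720e+00, -1.78478595e-01]), 'joint_velocities': array([-0.00158635, -0.00079365, -0.00121698, -0.00105603, -0.00249341,
        0.00104045]), 'joint_torque': array([-5.33428356e-04, -4.40047073e+01, -1.76593727e+01,  6.33569062e-02,
        5.82197669e-02, -1.56249766e-04]), 'position': array([ 0.18334685, -0.59677383,  0.23257893]), 'tool_rot': array([ 0.69931057,  0.10564307, -0.69925459,  0.10415026]), 'ft_force': array([-0.08847969,  0.2698899 , -0.24825196]), 'moment': array([ 0.00586996, -0.01864692,  0.02475069]), 'grip_width': 0.08757894433495184}
top {'camera_matrix': array([[616.75056161,   0.        , 320.60218579],
       [  0.        , 616.75056161, 236.78409916],
       [  0.        ,   0.        ,   1.        ]]), 'dist': array([-0.10556759,  0.        ,  0.        ,  0.        ,  0.        ]), 'rvec': array([ 2.16807793, -2.16069789,  0.1196397 ]), 'tvec': array([0.06868696, 0.52450016, 1.34253348])}
scene {'camera_matrix': array([[460.57342179,   0.        , 324.00394496],
       [  0.        , 460.57342179, 236.73200123],
       [  0.        ,   0.        ,   1.        ]]), 'dist': array([-0.00393321,  0.        ,  0.        ,  0.        ,  0.        ]), 'rvec': array([ 1.80726962,  1.40047955, -0.74771939]), 'tvec': array([-0.17927557, -0.1869727 ,  1.60211532])}
{'camera_matrix': array([[385.58235866,   0.        , 323.03655047],
       [  0.        , 385.58235866, 236.09925267],
       [  0.        ,   0.        ,   1.        ]]), 'dist': array([-0.03762291,  0.        ,  0.        ,  0.        ,  0.        ]), 'rvec': array([-2.3234342,  1.7181854,  0.2624588]), 'tvec': array([-0.62274568, -0.03604868,  0.3921433 ])}
```

View pics/top0.png

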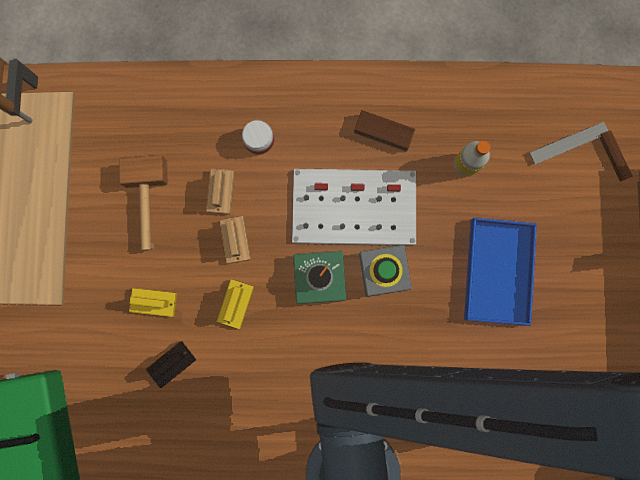

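View pics/scene0.png

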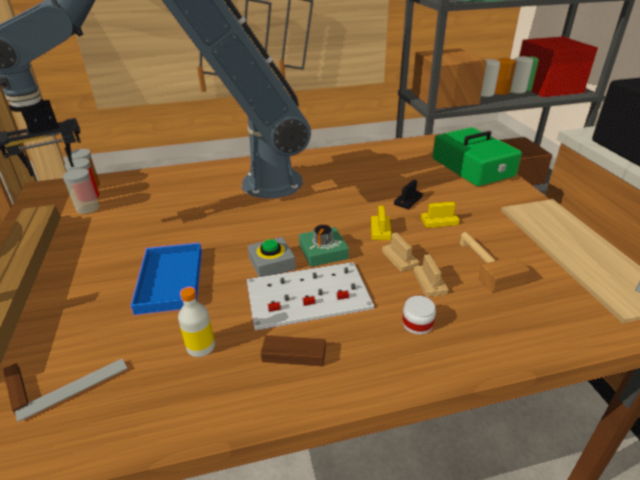

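The top view shows two beech brackets, near (220,192) and (235,240). The bed's red stops are at row 187 (columns 321, 357, 394), with dowels about 15 px to their left. The collar is at (320,277), the button at (386,270) and the tray at (500,272).

```bash
cat > h.py <<'E'
import numpy as np,cv2
from scipy.spatial.transform import Rotation as R
from rig import robot,camera,camera_info
def ray(n,px,z,i=None):
    i=i or camera_info(n)
    u=cv2.undistortPoints(np.array(px,float).reshape(-1,1,2),i["camera_matrix"],i["dist"]).reshape(-1,2)
    M=cv2.Rodrigues(i["rvec"])[0];c=-M.T@np.array(i["tvec"]).ravel()
    d=np.c_[u,np.ones(len(u))]@M
    return c+d*((z-c[2])/d[:,2])[:,None]
def proj(n,P,i=None):
    i=i or camera_info(n)
    return cv2.projectPoints(np.array(P,float).reshape(-1,1,3),i["rvec"],i["tvec"],i["camera_matrix"],i["dist"])[0].reshape(-1,2)
def comps(m,amin=20):
    n,l,s,c=cv2.connectedComponentsWithStats(m.astype(np.uint8))
    return [(s[k,4],c[k],np.argwhere(l==k)[:,::-1]) for k in range(1,n) if s[k,4]>=amin]
def yaw(q=None):
    "world angle of tool y axis, given tool down"
    r=R.from_quat(robot.get_obs()["tool_rot"] if q is None else q).as_matrix();return np.arctan2(r[1,1],r[0,1])
def go(p,a=None):
    "shift in tool axes (cm) and turn to reach TCP p, tool y axis at world angle a (mod pi); note shift is in present tool axes"
    o=robot.get_obs();r=R.from_quat(o["tool_rot"]).as_matrix()
    s=r.T@(np.array(p)-o["position"])*100
    y=yaw();t=0
    if a is not None:
        t=-((a-y+np.pi/2)%np.pi-np.pi/2)
    print("shift cm",s.round(2),"turn",round(t,3),"| now",o["position"].round(4),"yaw",round(y,3),"q6",round(o["q"][5],2),"t",round(o["time"],1),"w",round(o["grip_width"],4),"xaxis",r[:,0].round(3))
    return s,t
E
python3 - <<'E'
from h import *
im=cv2.imread("pics/top0.png");hsv=cv2.cvtColor(im,cv2.COLOR_BGR2HSV);H,S,V=cv2.split(hsv)
def rect(name,m,z,amin,box):
    x0,y0,x1,y1=box;k=np.zeros_like(m);k[y0:y1,x0:x1]=m[y0:y1,x0:x1]
    for a,c,p in comps(k,amin):
        w=ray("top",p,z)[:,:2].astype(np.float32)
        r=cv2.minAreaRect(w);print(name,a,c.round(1),"ctr",np.round(r[0],4),"size",np.round(r[1],4),"ang",round(r[2],1),"mean",w.mean(0).round(4))
rect("bed",(S<40)&(V>120),0.012,3000,(280,160,430,255))
rect("stop",((H<8)|(H>172))&(S>150)&(V>60),0.03,20,(290,170,420,200))
rect("tray",(H>105)&(H<125)&(S>150),0.02,3000,(440,200,560,340))
rect("btn",(H>50)&(H<75)&(S>150),0.069,100,(360,245,410,295))
rect("ptr",(H<18)&(S>180)&(V>150),0.077,5,(300,255,345,300))
rect("collar",(V<60),0.077,100,(300,255,345,300))
rect("box",(H>60)&(H<95)&(S>80),0.04,500,(285,245,350,310))
c=lambda x0,y0,x1,y1,f:cv2.resize(im[y0:y1,x0:x1],None,fx=f,fy=f,interpolation=cv2.INTER_CUBIC)
cv2.imwrite("pics/c0.png",np.vstack([np.hstack([c(195,160,265,270,5.4),c(285,160,345,270,5.4)]) ]))
E
```

```text
bed 8406 [353.8 207. ] ctr [ 0.5966 -0.0047] size [0.2779 0.1694] ang 89.1 mean [ 0.5945 -0.0046]
stop 71 [321.2 186.3] ctr [0.6377 0.07  ] size [0.0114 0.0269] ang 0.2 mean [0.6383 0.0696]
stop 55 [357.4 186.6] ctr [ 0.6379 -0.012 ] size [0.0247 0.0114] ang 89.7 mean [ 0.6377 -0.0118]
stop 66 [393.8 187.3] ctr [ 0.6361 -0.093 ] size [0.0114 0.025 ] ang 0.3 mean [ 0.6367 -0.0935]
tray 5825 [499.7 272.9] ctr [ 0.4493 -0.337 ] size [0.1449 0.2295] ang 85.1 mean [ 0.4453 -0.3322]
ptr 15 [322.7 271.2] ctr [0.4452 0.0657] size [0.003  0.0201] ang 56.5 mean [0.4451 0.0658]
collar 351 [318.9 276.6] ctr [0.4349 0.0736] size [0.0452 0.0452] ang 45.1 mean [0.4335 0.0737]
box 1306 [323.9 278.8] ctr [0.4342 0.0728] size [0.1067 0.1072] ang 4.1 mean [0.4306 0.0628]
```

View pics/c0.png

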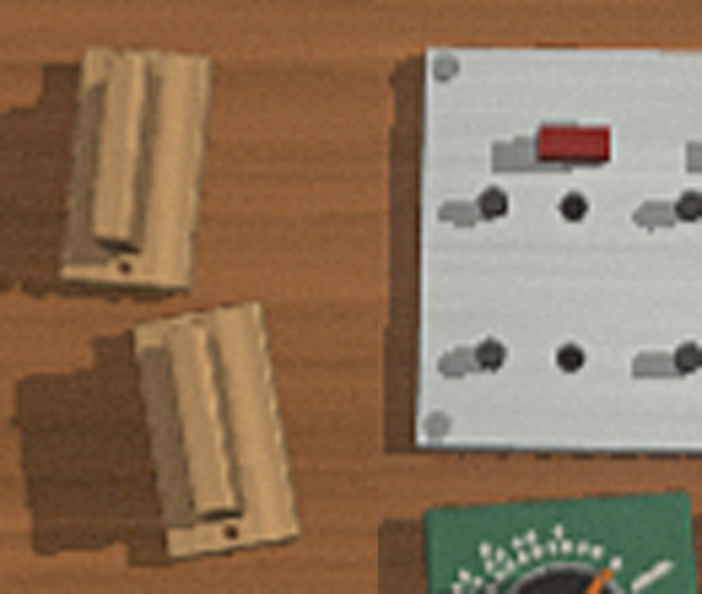

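The crop shows two brackets: rib tops around crop (121,145) and (204,418), base corners readable. The dowels carry shadows and sit left of the flush holes. The pointer looks one mark past the 0 bar.

```bash
python3 - <<'E'
from h import *
def C(l,ox=195,off=0): return [((x-off)/5.4+ox,y/5.4+160) for x,y in l]
for n,base,rib in(("A",[(85,48),(212,55),(188,290),(60,278)],[(107,52),(146,52),(135,240),(96,235)]),("B",[(133,322),(260,302),(300,537),(170,557)],[(170,322),(207,320),(240,512),(198,517)])):
    for pts,z in((base,.018),(rib,.062)):
        w=ray("top",C(pts),z)[:,:2];d=w[0]+w[1]-w[2]-w[3]
        print(n,z,"ctr",w.mean(0).round(4),"ang x",round(np.degrees(np.arctan2(d[1],d[0])),1),"len",np.linalg.norm(d/2).round(3))
h=ray("top",C([(573,207),(571,358)],285,378),.012);print("holes bay2",h.round(4))
d=ray("top",C([(494,202),(491,352)],285,378),.027);print("dowels bay2 top",d.round(4))
bar=ray("top",C([(655,573)],285,378),.04)[0];c=np.array([.4345,.0733])
print("bar ang",np.degrees(np.arctan2(*(bar[:2]-c)[::-1])),"ptr", np.degrees(np.arctan2(.0657-c[1],.4452-c[0])))
im=cv2.imread("pics/top0.png");H,S,V=cv2.split(cv2.cvtColor(im,cv2.COLOR_BGR2HSV))
print("btn hsv",H[268,386],S[268,386],V[268,386])
k=np.zeros_like(H);m=(H>55)&(H<85)&(S>120);k[245:295,360:410]=m[245:295,360:410]
for a,cc,p in comps(k,50): print("btn",a,cc,ray("top",[cc],.069))
k[:]=0;m=(V>150)&(S<70);k[255:300,295:345]=m[255:300,295:345]
for a,cc,p in comps(k,1):
  w=ray("top",[cc],.04)[0,:2]-c;print(a,cc.round(1),"r",np.hypot(*w).round(4),"ang",np.degrees(np.arctan2(w[1],w[0])).round(1))
go([.4345,.0733,.2],np.radians(-90+20))
E
python3 -m inch '[[[-3,0,0,0,1],[0,0,0,0,1]]]'
```

```text
A 0.018 ctr [0.6293 0.2985] ang x -4.6 len 0.1
A 0.062 ctr [0.6305 0.2977] ang x -1.9 len 0.077
B 0.018 ctr [0.5188 0.2628] ang x 10.3 len 0.1
B 0.062 ctr [0.5188 0.2616] ang x 10.0 len 0.08
holes bay2 [[0.6139 0.0696 0.012 ]
 [0.55   0.0703 0.012 ]]
dowels bay2 top [[0.6133 0.1025 0.027 ]
 [0.5504 0.1033 0.027 ]]
bar ang -57.497254697842635 ptr -35.38543072909912
btn hsv 65 137 130
btn 247 [386.68825911 269.36842105] [[ 0.44984394 -0.07182013  0.069     ]]
9 [318.4 259.7] r 0.038 ang 2.6
8 [312.5 259.9] r 0.0403 ang 21.6
4 [304.5 261.5] r 0.0468 ang 43.8
2 [322.5 261. ] r 0.0358 ang -11.6
2 [325.  261.5] r 0.0362 ang -20.5
2 [307.  262.5] r 0.0415 ang 40.3
3 [311.3 262.7] r 0.0358 ang 29.0
3 [328.7 263.7] r 0.0358 ang -35.4
2 [305.  264.5] r 0.0414 ang 48.9
4 [308.2 265.2] r 0.0351 ang 43.3
13 [335.2 266. ] r 0.0426 ang -55.5
3 [300.7 266.3] r 0.0468 ang 60.4
1 [303. 267.] r 0.0417 ang 58.6
2 [299.  268.5] r 0.048 ang 67.5
1 [330. 283.] r 0.0272 ang -119.0
shift cm [  3.39 -56.69 -43.67] turn -0.051 | now [ 0.1833 -0.5969  0.2327] yaw -1.273 q6 -0.18 t 0.1 w 0.0871 xaxis [-0.     0.002 -1.   ]
time: 0.27
position: [0.1832, -0.5958, 0.2611]
tool_rot: [0.699, 0.107, -0.699, 0.102]
ft_force: [-0.4, -1.7, 1.4]
grip_width: 0.0871
```

Collar reads 10 (pointer at -35°, one-dot mark at -35°), so it needs +1.05 rad. Going there via (0.45, -0.3).

```bash
python3 -m inch '[[[0,-2.05,-3.42,0,1],[0,-2.05,-3.42,0,1],[0,-2.05,-3.42,0,1],[0,-2.05,-3.42,0,1],[0,-2.05,-3.42,0,1],[0,-2.05,-3.42,0,1],[0,-2.05,-3.42,0,1],[0,-2.05,-3.42,0,1]]]'; python3 -m inch '[[[0,-2.05,-3.42,0,1],[0,-2.05,-3.42,0,1],[0,-3.9,-1,0,1],[0,-3.9,-1,0,1],[0,-3.9,-1,0,1],[0,-3.9,-1,0,1],[0,-3.9,-1,0,1],[0,-3.9,-1,0,1]]]'; python3 -c "
from h import *
go([.4345,.0733,.14])"
```

```text
time: 0.93
position: [0.3989, -0.3592, 0.2585]
tool_rot: [-0.699, -0.099, 0.701, -0.099]
ft_force: [1.4, 0.0, -0.2]
grip_width: 0.0872
time: 1.6
position: [0.4531, -0.0496, 0.2554]
tool_rot: [0.702, 0.098, -0.699, 0.1]
ft_force: [1.7, 0.3, -0.2]
grip_width: 0.0869
shift cm [ 11.49 -12.37  -1.57] turn 0 | now [ 0.4531 -0.0496  0.2554] yaw -1.29 q6 0.94 t 1.6 w 0.0869 xaxis [ 0.005 -0.003 -1.   ]
```

```bash
python3 -m inch '[[[2,-3.5,-0.4,0,1],[2,-3.2,-0.4,0,1],[2,-3,-0.4,0,1],[2,-2.2,-0.3,0,1],[1.5,0,0,0,1],[1.5,0,0,0,1],[0,0,0,0,1]]]'
python3 - <<'E'
from h import *
go([.4345,.0733,.14])
i=camera_info("wrist");im=camera("wrist")[:,:,::-1];cv2.imwrite("pics/w1.png",im)
print(proj("wrist",[[.4345,.0733,.077],[.4345,.0733,.059]],i))
E
```

```text
time: 2.18
position: [0.4325, 0.0817, 0.1422]
tool_rot: [0.703, 0.101, -0.696, 0.105]
ft_force: [-0.6, -0.0, 0.1]
grip_width: 0.087
shift cm [0.22 0.86 0.05] turn 0 | now [0.4325 0.0817 0.1422] yaw -1.278 q6 1.21 t 2.2 w 0.087 xaxis [ 0.012 -0.003 -1.   ]
[[338.54309854 259.92107505]
 [337.28554359 250.25953822]]
```

View pics/w1.png

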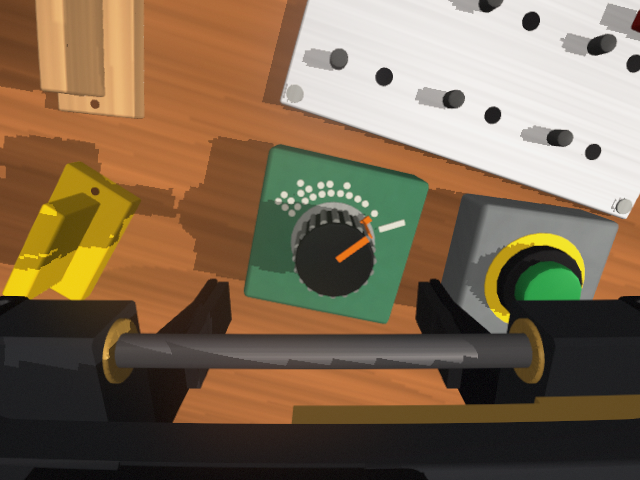

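```bash
python3 -m inch '[[[0,0.7,0,0,0.9],[2.5,0,0,0,0.9],[2.5,0,0,0,0.9],[2,0,0,0,0.9],[1.0,0,0,0,0.9],[0,0,0,0,0.9]]]' 15; python3 -c "
from h import *
go([.4345,.0733,.058])"
```

```text
time: 2.73
position: [0.4469, 0.0691, 0.0666]
tool_rot: [0.711, 0.098, -0.688, 0.106]
ft_force: [0.1, 0.3, 1.3]
grip_width: 0.0784
shift cm [ 0.82 -0.77  1.09] turn 0 | now [0.4469 0.0691 0.0666] yaw -1.282 q6 1.2 t 2.7 w 0.0784 xaxis [ 0.034 -0.006 -0.999]
```

```bash
python3 -m inch '[[[0.4,-0.4,0.6,0,0.9],[0.4,-0.3,0.4,0,0.9],[0,0,0,0,0.9]]]' 15; python3 -c "
from h import *
go([.4345,.0733,.058])"
```

```text
time: 2.98
position: [0.4379, 0.0711, 0.0599]
tool_rot: [0.713, 0.096, -0.686, 0.105]
ft_force: [0.5, -0.8, 0.3]
grip_width: 0.0784
shift cm [ 0.17 -0.31  0.27] turn 0 | now [0.4379 0.0711 0.0599] yaw -1.285 q6 1.2 t 3.0 w 0.0784 xaxis [ 0.04  -0.007 -0.999]
```

```bash
python3 -m inch '[[[0,-0.3,0.25,0,0.9],[0,0,0,0,0],[0,0,0,0,0],[0,0,0,0,0],[0,0,0,0,0],[0,0,0,0,0],[0,0,0,0,0]]]' 30; python3 -m inch '[[[0,0,0,-0.12,0],[0,0,0,-0.12,0],[0,0,0,-0.12,0],[0,0,0,-0.12,0],[0,0,0,-0.12,0],[0,0,0,-0.12,0],[0,0,0,0,0]]]';python3 -c "
from h import *
go([.4345,.0733,.058]);print(robot.get_obs()['ft_force'],robot.get_obs()['moment'])"
```

```text
time: 3.57
position: [0.4348, 0.0747, 0.0625]
tool_rot: [0.715, 0.096, -0.685, 0.104]
ft_force: [1.1, 6.4, -1.4]
grip_width: 0.0476
time: 4.15
position: [0.4342, 0.0755, 0.0624]
tool_rot: [0.627, 0.34, -0.603, 0.357]
ft_force: [1.2, -1.6, 0.8]
grip_width: 0.0473
shift cm [0.44 0.12 0.18] turn 0 | now [0.4342 0.0755 0.0624] yaw -0.54 q6 0.46 t 4.2 w 0.0473 xaxis [ 0.041 -0.003 -0.999]
[ 1.18363647 -1.64805898  0.77833315] [ 0.32224948  0.38008196 -0.03981726]
```

```bash
python3 -m inch '[[[0,0,0,-0.12,0],[0,0,0,-0.12,0],[0,0,0,-0.06,0],[0,0,0,0,0]]]';python3 -c "
from h import *
go([.4345,.0733,.058]);print(robot.get_obs()['moment'])"
```

```text
time: 4.48
position: [0.434, 0.0755, 0.0624]
tool_rot: [0.566, 0.427, -0.546, 0.445]
ft_force: [1.4, 0.0, 1.2]
grip_width: 0.0475
shift cm [0.44 0.08 0.2 ] turn 0 | now [0.434  0.0755 0.0624] yaw -0.241 q6 0.16 t 4.5 w 0.0475 xaxis [ 0.038 -0.002 -0.999]
[ 0.30587245  0.33654765 -0.02362183]
```

Turned 1.044 rad. Release, rise, and look from the top and wrist cameras.

```bash
python3 -m inch '[[[0,0,0,0,0.9],[0,0,0,0,0.9],[0,0,0,0,0.9],[0,0,0,0,0.9],[-2,0,0,0,0.9],[-3,0,0,0,0.9],[-3,0,0,0,0.9],[-3,0,0,0,0.9]]]'; python3 -m inch '[[[-3,0,0,0,0.9],[-3,0,0,0,0.9],[0,0,0,0,0.9]]]'
python3 - <<'E'
from h import *
go([.4345,.0733,.2],0)
i=camera_info("wrist");im=np.ascontiguousarray(camera("wrist")[:,:,::-1]);cv2.imwrite("pics/w2.png",im)
H,S,V=cv2.split(cv2.cvtColor(im,cv2.COLOR_BGR2HSV))
c=np.array([.4345,.0733])
for a,cc,p in comps((H<18)&(S>190)&(V>170),8):
  w=ray("wrist",[cc],.077,i)[0,:2]-c
  if np.hypot(*w)<.04:print(a,cc,w,np.degrees(np.arctan2(w[1],w[0])))
E
```

```text
time: 5.15
position: [0.4261, 0.0758, 0.17]
tool_rot: [0.566, 0.427, -0.553, 0.438]
ft_force: [1.2, -0.1, -0.0]
grip_width: 0.0776
time: 5.4
position: [0.4263, 0.0759, 0.2374]
tool_rot: [0.569, 0.424, -0.551, 0.44]
ft_force: [1.0, 0.6, 0.0]
grip_width: 0.0785
shift cm [3.77 0.74 0.07] turn -0.257 | now [0.4263 0.0759 0.2374] yaw -0.257 q6 0.17 t 5.4 w 0.0785 xaxis [ 0.033 -0.003 -0.999]
18 [349.11111111 190.33333333] [0.02279025 0.02082068] 42.41414170397335
128 [338.0703125 209.921875 ] [0.01002433 0.0072514 ] 35.881244275132026
```

View pics/w2.png

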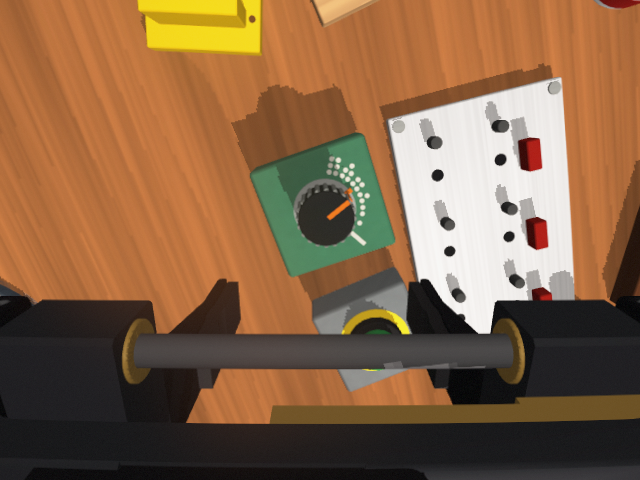

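Run:
```python
from h import *
im=cv2.imread("pics/w2.png");i=camera_info("wrist")
H,S,V=cv2.split(cv2.cvtColor(im,cv2.COLOR_BGR2HSV))
p=max(comps((H<18)&(S>190)&(V>170)&(np.indices(H.shape)[0]>150)&(np.indices(H.shape)[1]>300)&(np.indices(H.shape)[1]<360)&(np.indices(H.shape)[0]<260),8),key=lambda t:t[0])[2]
l=cv2.fitLine(ray("wrist",p,.077,i)[:,:2].astype(np.float32),cv2.DIST_L2,0,0.01,0.01).ravel();print(np.degrees(np.arctan2(l[1],l[0])),l)
cv2.imwrite("pics/c2.png",cv2.resize(im[145:255,270:390],None,fx=5,fy=5,interpolation=cv2.INTER_CUBIC))
```

```text
24.40221 [0.9106677  0.41313955 0.4426889  0.08109775]
```

View pics/c2.png

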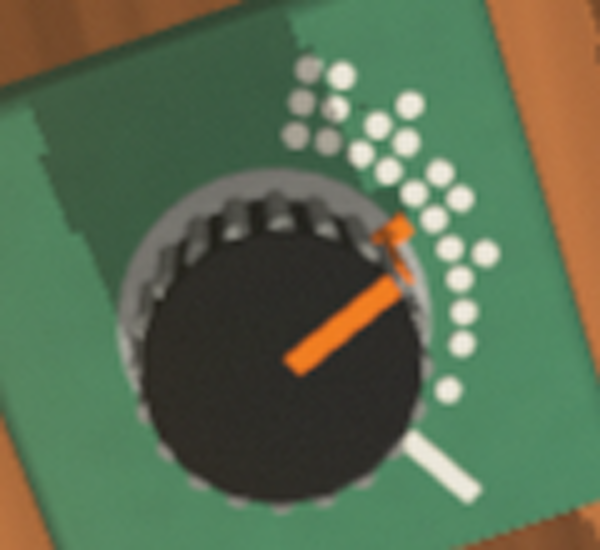

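Pointer is at 24.4° against 24.5° expected for 40, and it points at the four-dot cluster. Next is bracket A, beginning with turning the tool.

```bash
python3 -m inch '[[[0,0,0,-0.12,0.9],[0,0,0,-0.12,0.9],[0,0,0,-0.12,0.9],[0,0,0,-0.12,0.9],[0,0,0,-0.12,0.9],[0,0,0,-0.12,0.9],[0,0,0,-0.12,0.9],[0,0,0,-0.12,0.9]]]'; python3 -m inch '[[[0,0,0,-0.12,0.9],[0,0,0,-0.12,0.9],[0,0,0,-0.12,0.9],[0,0,0,-0.12,0.9],[0,0,0,-0.12,0.9],[0,0,0,-0.12,0.9],[0,0,0,-0.09,0.9],[0,0,0,0,0.9]]]'
python3 - <<'E'
from h import *
go([.630,.298,.15],np.radians(86.5))
E
```

```text
time: 6.12
position: [0.418, 0.0765, 0.2274]
tool_rot: [0.287, 0.642, -0.284, 0.652]
ft_force: [-0.5, 0.2, 0.1]
grip_width: 0.0783
time: 6.78
position: [0.4087, 0.0769, 0.2155]
tool_rot: [-0.005, 0.711, 0.005, 0.703]
ft_force: [0.1, -0.5, -0.4]
grip_width: 0.0783
shift cm [ 6.29 21.78 22.53] turn 0.076 | now [0.4087 0.0769 0.2155] yaw 1.585 q6 -1.67 t 6.8 w 0.0783 xaxis [-0.012  0.    -1.   ]
```

```bash
python3 -m inch '[[[0.2,2.7,2.8,0,0.9],[0.2,2.7,2.8,0,0.9],[0.2,2.7,2.8,0,0.9],[0.2,2.7,2.8,0,0.9],[0.2,2.7,2.8,0,0.9],[0.2,2.7,2.8,0,0.9],[0.2,2.7,2.8,0,0.9],[0.2,2,2.2,0.07,0.9]]]';  python3 -m inch '[[[1,0.7,0.8,0,0.9],[0.5,0,0,0,0.9],[0,0,0,0,0.9]]]'
python3 - <<'E'
from h import *
go([.630,.298,.15],np.radians(86.5))
i=camera_info("wrist");im=camera("wrist")[:,:,::-1];cv2.imwrite("pics/w3.png",im);np.save("w3.npy",i,allow_pickle=True)
E
```

```text
time: 7.45
position: [0.6212, 0.2906, 0.18]
tool_rot: [0.029, 0.72, -0.034, 0.692]
ft_force: [0.6, -0.3, 1.1]
grip_width: 0.0786
time: 7.7
position: [0.6319, 0.3018, 0.1573]
tool_rot: [0.032, 0.721, -0.036, 0.692]
ft_force: [0.1, -0.6, 0.0]
grip_width: 0.0781
shift cm [ 0.74 -0.39 -0.13] turn -0.035 | now [0.6319 0.3018 0.1573] yaw 1.475 q6 -1.19 t 7.7 w 0.0781 xaxis [-0.041 -0.005 -0.999]
```

View pics/w3.png

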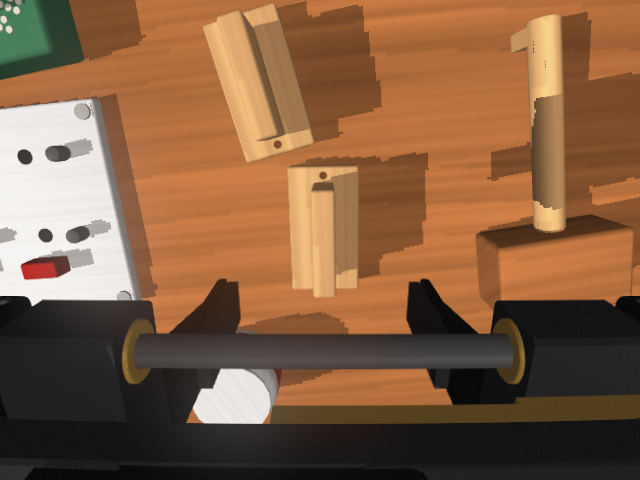

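Bracket A is under the jaws with its rib top at about (313–335, 190–296); the wax tin is behind, clear of the fingers.

Run:
```python
from h import *
i=np.load("w3.npy",allow_pickle=True).item()
for pts,z in(([(314,296),(335,296),(333,190),(313,190)],.062),([(293,289),(358,288),(357,167),(288,167)],.018)):
    w=ray("wrist",pts,z,i)[:,:2];d=w[0]+w[1]-w[2]-w[3];print(w.mean(0),np.degrees(np.arctan2(d[1],d[0])),np.linalg.norm(d/2))
    for p in [w.mean(0)]: go([*p,.035],np.arctan2(d[1],d[0])+np.pi/2)
```

```text
[0.62812381 0.30258008] -4.722065974345624 0.07440942591956957
shift cm [12.24  0.18  0.17] turn -0.013 | now [0.6314 0.3015 0.1574] yaw 1.475 q6 -1.19 t 7.8 w 0.0783 xaxis [-0.042 -0.005 -0.999]
[0.628883   0.30242213] -4.123108414020381 0.09832418011359667
shift cm [12.24  0.18  0.25] turn -0.024 | now [0.6314 0.3015 0.1574] yaw 1.475 q6 -1.19 t 7.8 w 0.0783 xaxis [-0.042 -0.005 -0.999]
```

```bash
python3 -m inch '[[[2,0.1,0,-0.02,0.6],[2,0.1,0,0,0.6],[2,0,0,0,0.6],[2,0,0,0,0.6],[1,0,0,0,0.6],[0,0,0,0,0.6]]]'
python3 - <<'E'
from h import *
go([.6285,.3025,.035],np.radians(85.5))
E
```

```text
time: 8.25
position: [0.6227, 0.297, 0.0675]
tool_rot: [0.027, 0.722, -0.033, 0.69]
ft_force: [1.0, -0.1, 0.6]
grip_width: 0.0536
shift cm [3.21 0.63 0.68] turn -0.006 | now [0.6227 0.297  0.0675] yaw 1.487 q6 -1.21 t 8.2 w 0.0536 xaxis [-0.046 -0.007 -0.999]
```

```bash
python3 -m inch '[[[0,0.6,0.7,0,0.6],[0,0,0,0,0.6],[1,0.1,0.1,0,0.6],[1,0.1,0.1,0,0.6],[1,0.1,0.1,0,0.6],[0.1,0,0,0,0.6],[0,0,0,0,0.6]]]'
python3 - <<'E'
from h import *
go([.6285,.3025,.035],np.radians(85.5))
E
```

```text
time: 8.83
position: [0.6356, 0.3052, 0.0386]
tool_rot: [0.028, 0.72, -0.033, 0.693]
ft_force: [0.4, -0.2, 0.8]
grip_width: 0.0523
shift cm [ 0.38 -0.33 -0.67] turn -0.008 | now [0.6356 0.3052 0.0386] yaw 1.484 q6 -1.2 t 8.8 w 0.0523 xaxis [-0.038 -0.005 -0.999]
```

```bash
python3 -m inch '[[[0.3,-0.3,-0.6,0,0.6],[0.1,0,0,0,0.5],[0,0,0,0,0],[0,0,0,0,0],[0,0,0,0,0],[0,0,0,0,0],[0,0,0,0,0]]]' 25
python3 - <<'E'
from h import *
go([.6285,.3025,.035],np.radians(85.5))
E
```

```text
time: 9.42
position: [0.6281, 0.3025, 0.0346]
tool_rot: [0.028, 0.72, -0.033, 0.693]
ft_force: [0.6, -0.2, -0.8]
grip_width: 0.0201
shift cm [-0.04 -0.    0.04] turn -0.008 | now [0.6281 0.3025 0.0346] yaw 1.484 q6 -1.2 t 9.4 w 0.0201 xaxis [-0.039 -0.005 -0.999]
```

```bash
python3 -m inch '[[[0,0,0,0,0],[0,0,0,0,0],[-1.5,0,0,0,0],[-2.5,0,0,0,0],[-2.5,0,0,0,0],[-2.5,0,0,0,0],[-1,0,0,0,0],[0,0,0,-0.075,0]]]' 30
python3 - <<'E'
from h import *
go([.572,-.102,.14],np.radians(89.3))
E
```

```text
time: 10.08
position: [0.6308, 0.3026, 0.1399]
tool_rot: [0.001, 0.722, -0.006, 0.691]
ft_force: [0.7, -0.4, -1.1]
grip_width: 0.0157
shift cm [  0.51 -40.52  -5.44] turn 0.002 | now [0.6308 0.3026 0.1399] yaw 1.56 q6 -1.28 t 10.1 w 0.0157 xaxis [-0.044 -0.006 -0.999]
```

```bash
python3 -m inch '[[[0,-2.5,-0.4,0,0],[0,-3.5,-0.5,0,0],[0,-3.8,-0.5,0,0],[0,-3.8,-0.5,0,0],[0,-3.8,-0.5,0,0],[0,-3.8,-0.5,0,0],[0,-3.8,-0.5,0,0],[0,-3.8,-0.5,0,0]]]'; python3 -m inch '[[[0,-3.5,-0.4,0,0],[0,-3,-0.2,0,0],[0,-2,0,0,0],[0,-1,0,0,0],[0,0,0,0,0]]]'
python3 - <<'E'
from h import *
go([.572,-.102,.055],np.radians(89.3));print(robot.get_obs()["ft_force"])
E
```

```text
time: 10.75
position: [0.5915, 0.0152, 0.1479]
tool_rot: [-0.003, 0.718, 0.003, 0.696]
ft_force: [1.6, 0.6, -1.6]
grip_width: 0.016
time: 11.17
position: [0.5841, -0.0931, 0.1501]
tool_rot: [-0.001, 0.717, -0.002, 0.697]
ft_force: [0.5, 0.3, -0.4]
grip_width: 0.0159
shift cm [ 9.54 -0.86 -0.94] turn 0.011 | now [ 0.5841 -0.0931  0.1501] yaw 1.569 q6 -1.9 t 11.2 w 0.0159 xaxis [-0.028 -0.003 -1.   ]
[ 0.52703239  0.26377468 -0.39604235]
```

```bash
python3 -m inch '[[[1.5,-0.9,-1,0.01,0],[2,0,0,0,0],[2,0,0,0,0],[2,0,0,0,0],[1,0,0,0,0],[0,0,0,0,0]]]'
python3 - <<'E'
from h import *
go([.572,-.102,.0466],np.radians(89.3));print(robot.get_obs()["ft_force"])
cv2.imwrite("pics/t4.png",camera("top")[:,:,::-1])
i=camera_info("wrist");im=camera("wrist")[:,:,::-1];cv2.imwrite("pics/w4.png",im);np.save("w4.npy",i,allow_pickle=True)
a=cv2.resize(cv2.imread("pics/t4.png")[160:270,190:430],None,fx=3.3,fy=3.3,interpolation=cv2.INTER_CUBIC)
b=im[0:300,80:560];cv2.imwrite("pics/m4.png",np.vstack([a[:,:480*800//480][:, :792][:300],cv2.copyMakeBorder(b,0,0,0,792-480,cv2.BORDER_CONSTANT)]))
E
```

```text
time: 11.67
position: [0.5744, -0.0969, 0.0654]
tool_rot: [0.003, 0.715, -0.004, 0.699]
ft_force: [-0.2, 0.4, -1.6]
grip_width: 0.0157
shift cm [ 1.89 -0.51 -0.19] turn 0.003 | now [ 0.5744 -0.0969  0.0654] yaw 1.561 q6 -1.91 t 11.7 w 0.0157 xaxis [-0.022 -0.002 -1.   ]
[-0.19715258  0.35912357 -1.55176922]
```

View pics/m4.png

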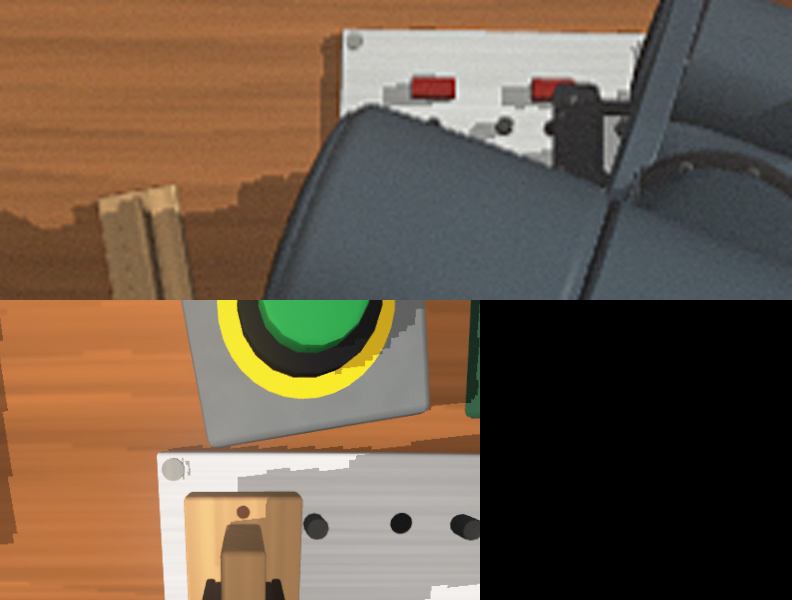

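The wrist view shows bracket A over bay0, its +y edge (crop x≈300) just short of the near dowel (316,525). Next I lower it with a -5 mm y offset.

```bash
python3 -m inch '[[[0,-0.6,-0.3,0,0],[0.5,0,0,0,0],[0.6,0,0,0,0],[0.5,0,0,0,0],[0.2,0,0,0,0],[0,0,0,0,0]]]'
python3 - <<'E'
from h import *
go([.580,-.094,.0466],np.radians(89.3));print(robot.get_obs()["ft_force"],robot.get_obs()["moment"])
E
```

```text
time: 12.27
position: [0.5756, -0.1043, 0.0524]
tool_rot: [0.001, 0.711, -0.005, 0.704]
ft_force: [1.2, 0.2, -1.3]
grip_width: 0.0159
shift cm [0.57 1.04 0.44] turn 0.004 | now [ 0.5756 -0.1043  0.0524] yaw 1.563 q6 -1.92 t 12.3 w 0.0159 xaxis [-0.01  -0.007 -1.   ]
[ 1.17082563  0.16112322 -1.34136165] [ 0.04183643 -0.10668424 -0.00747666]
```

```bash
python3 -m inch '[[[0.4,0,-0.2,0,0],[0.3,0,0,0,0],[0.2,0,0,0,0],[0,0,0,0,0]]]'
python3 - <<'E'
from h import *
go([.580,-.094,.0466],np.radians(89.3));print(robot.get_obs()["ft_force"],robot.get_obs()["moment"])
E
```

```text
time: 12.6
position: [0.5748, -0.1049, 0.0473]
tool_rot: [0.001, 0.709, -0.006, 0.705]
ft_force: [1.5, 0.4, -1.9]
grip_width: 0.0157
shift cm [0.06 1.09 0.51] turn 0.003 | now [ 0.5748 -0.1049  0.0473] yaw 1.562 q6 -1.92 t 12.6 w 0.0157 xaxis [-0.007 -0.007 -1.   ]
[ 1.47590164  0.42753561 -1.90668134] [ 0.07714501 -0.11508503  0.0043344 ]
```

```bash
python3 -m inch '[[[0.2,0,0,0,0],[0.15,0,0,0,0],[0,0,0,0,0]]]'; python3 -m inch '[[[0,0.4,0,0,0],[0,0.3,0,0,0],[0,0.2,0,0,0],[0,0.2,0,0,0],[0,0,0,0,0]]]';python3 - <<'E'
from h import *
go([.580,-.094,.0466],np.radians(89.3));print(robot.get_obs()["ft_force"],robot.get_obs()["moment"])
E
```

```text
time: 12.85
position: [0.5752, -0.1052, 0.047]
tool_rot: [0.001, 0.709, -0.006, 0.705]
ft_force: [0.1, -0.1, -0.9]
grip_width: 0.0159
time: 13.27
position: [0.5762, -0.0947, 0.0468]
tool_rot: [-0.001, 0.708, -0.006, 0.706]
ft_force: [-0.6, -0.9, 3.4]
grip_width: 0.0157
shift cm [0.02 0.07 0.38] turn 0.005 | now [ 0.5762 -0.0947  0.0468] yaw 1.563 q6 -1.9 t 13.3 w 0.0157 xaxis [-0.003 -0.011 -1.   ]
[-0.62692453 -0.91350885  3.3655337 ] [0.10860845 0.06783491 0.00746036]
```

```bash
python3 -m inch '[[[0,0.2,0,0,0],[0,0.2,0,0,0],[0,0.2,0,0,0]]]';python3 -m inch '[[[0,0.1,0.2,0,0],[0,0.1,0.2,0,0],[0,0.1,0.2,0,0]]]'; python3 -m inch '[[[0,0.1,0.2,0,0],[0,0.1,0.2,0,0],[0,0.1,0.2,0,0]]]'
python3 - <<'E'
from h import *
go([.580,-.094,.0466],np.radians(89.3));print(robot.get_obs()["ft_force"],robot.get_obs()["moment"])
E
```

```text
time: 13.52
position: [0.5766, -0.0899, 0.0468]
tool_rot: [-0.002, 0.708, -0.007, 0.706]
ft_force: [-1.9, -5.7, 3.1]
grip_width: 0.0186
time: 13.77
position: [0.5781, -0.0911, 0.0469]
tool_rot: [-0.006, 0.711, -0.008, 0.703]
ft_force: [-3.9, -3.6, 6.6]
grip_width: 0.0158
time: 14.02
position: [0.5786, -0.091, 0.0475]
tool_rot: [-0.007, 0.716, -0.009, 0.698]
ft_force: [-5.6, -6.3, 6.6]
grip_width: 0.0156
shift cm [ 0.09 -0.3   0.15] turn 0.01 | now [ 0.5786 -0.091   0.0475] yaw 1.568 q6 -1.87 t 14.0 w 0.0156 xaxis [-0.024 -0.023 -0.999]
[-5.55653693 -6.29685477  6.64140422] [-0.91561057  0.55461478 -0.04776863]
```

```bash
python3 -m inch '[[[0,0.1,0.1,0,0],[0,0,0,0,0.6],[0,0,0,0,0.6],[0,0,0,0,0.6],[0,0,0,0,0.6],[-1,0,0,0,0.6],[-2,0,0,0,0.6],[-2,0,0,0,0.6]]]'; python3 -m inch '[[[-2,0,0,0,0.6],[-2,0,0,0,0.6],[-1.5,0,0,0,0.6],[0,0,0,0,0.6]]]'
python3 - <<'E'
from h import *
go([.580,-.094,.0466],np.radians(89.3))
i=camera_info("wrist");im=camera("wrist")[:,:,::-1];cv2.imwrite("pics/w5.png",im);np.save("w5.npy",i,allow_pickle=True)
E
```

```text
time: 14.68
position: [0.5753, -0.0859, 0.0936]
tool_rot: [-0.004, 0.721, -0.008, 0.693]
ft_force: [0.2, -0.0, -0.2]
grip_width: 0.0497
time: 15.02
position: [0.5794, -0.0838, 0.1563]
tool_rot: [-0.005, 0.719, -0.007, 0.695]
ft_force: [-0.3, -0.1, 0.2]
grip_width: 0.0518
shift cm [10.97 -0.83  0.42] turn 0.008 | now [ 0.5794 -0.0838  0.1563] yaw 1.567 q6 -1.87 t 15.0 w 0.0518 xaxis [-0.033 -0.017 -0.999]
```

View pics/w5.png

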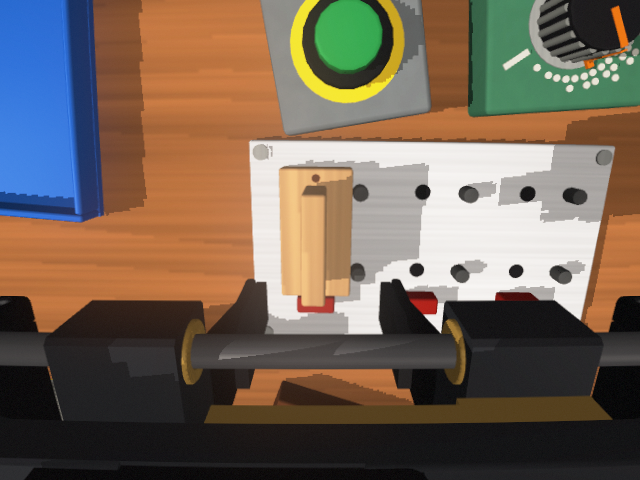

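Bracket A looks seated: right edge against both dowels (360,193) and (357,272), end against the stop at row ~297. Checking numerically against the visible holes.

Run:
```python
from h import *
i=np.load("w5.npy",allow_pickle=True).item()
h=ray("wrist",[(422,192),(416,270),(527.5,194),(515.5,271)],.012,i)[:,:2]
b1=(h[0]+h[1])/2;b2=(h[2]+h[3])/2;yb=(b2-b1)/np.linalg.norm(b2-b1);xb=np.array([yb[1],-yb[0]]);b0=b1-.082*yb
print("b0",b0,"b1",b1,"b2",b2,"th",np.degrees(np.arctan2(xb[1],xb[0])),"spacing",np.linalg.norm(b2-b1))
im=cv2.imread("pics/w5.png");H,S,V=cv2.split(cv2.cvtColor(im,cv2.COLOR_BGR2HSV))
for z,pts in((.030,[(280,169),(352,169),(351,294),(283,295)]),(.074,[(303,194),(325,194),(325,305),(301,305)])):
    w=ray("wrist",pts,z,i)[:,:2];c=w.mean(0)-b0;d=w[2]+w[3]-w[0]-w[1];print(z,"ctr rel",c@xb,c@yb,"ang",np.degrees(np.arctan2(d[1],d[0])), "len", np.linalg.norm(d)/2, "edge y",[(p-b0)@yb for p in w],"x",[(p-b0)@xb for p in w])
go([.580,-.094,.0466])
cv2.imwrite("pics/c5.png",cv2.resize(im[150:330,240:440],None,fx=4,fy=3.3,interpolation=cv2.INTER_CUBIC))
```

```text
b0 [ 0.57896721 -0.09095052] b1 [ 0.58016559 -0.00895928] b2 [0.58137029 0.07346483] th -0.8373687229697765 spacing 0.08243290926447404
0.03 ctr rel -0.0016335412580216274 0.0007787008483437522 ang -0.08921402583407483 len 0.09778318887228214 edge y [np.float64(-0.025804381402616892), np.float64(0.026084989699242826), np.float64(0.028188410377092073), np.float64(-0.02535421528034303)] x [np.float64(-0.05022719772284495), np.float64(-0.05081473751436562), np.float64(0.04635381442183277), np.float64(0.04815395578329118)]
0.074 ctr rel -0.002024546986493306 0.00033341972517693234 ang -1.1403621213074262 len 0.07474385038425842 edge y [np.float64(-0.006261552587493346), np.float64(0.0073236530478284255), np.float64(0.0081678720421705), np.float64(-0.007896293601797869)] x [np.float64(-0.039311256422493376), np.float64(-0.03948064281627403), np.float64(0.03519887469527617), np.float64(0.035494836597517676)]
shift cm [10.85 -0.86  0.5 ] turn 0 | now [ 0.5788 -0.0836  0.1551] yaw 1.567 q6 -1.87 t 15.1 w 0.052 xaxis [-0.035 -0.016 -0.999]
```

View pics/c5.png

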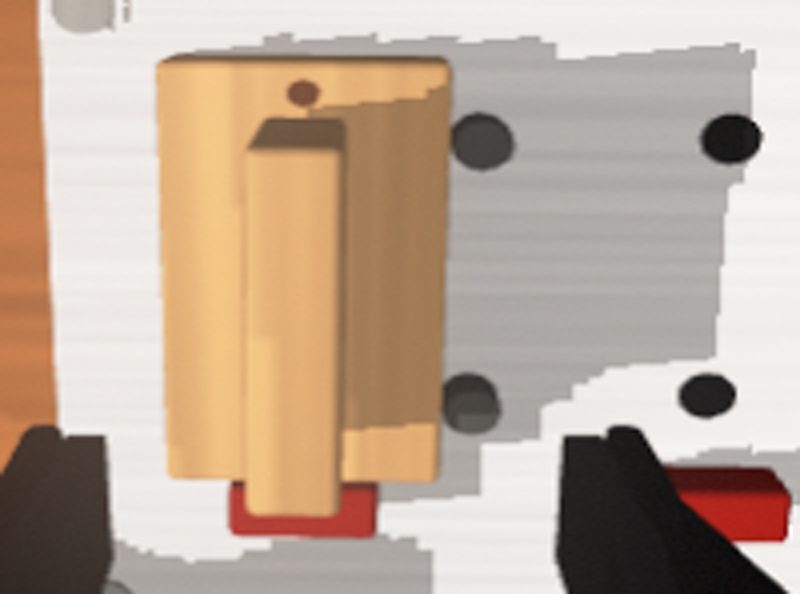

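Dowel contact is clear, but I can't rule out 1–2 mm at the stop. I'll nudge the rib's open end with closed fingers.

```bash
python3 -m inch '[[[0.5,-0.4,-2,0,0],[1,-0.3,-2,0,0],[1,0,-2,0,0],[1.5,0,-0.3,0,0],[1.5,0,0,0,0],[1,0,0,0,0],[0,0,0,0,0]]]' 20
python3 - <<'E'
from h import *
go([.516,-.091,.050])
E
```

```text
time: 15.65
position: [0.5079, -0.0891, 0.0869]
tool_rot: [-0.004, 0.721, -0.006, 0.693]
ft_force: [0.0, 0.5, 0.4]
grip_width: 0.0131
shift cm [ 3.66 -0.14  0.95] turn 0 | now [ 0.5079 -0.0891  0.0869] yaw 1.568 q6 -1.91 t 15.7 w 0.0131 xaxis [-0.039 -0.013 -0.999]
```

```bash
python3 -m inch '[[[0,-0.1,0.8,0,0],[0.8,0,0,0,0],[1,0,0,0,0],[1,0,0,0,0],[0.5,0,0,0,0],[0,0,0,0,0]]]' 20
python3 - <<'E'
from h import *
go([.516,-.091,.050]);print(robot.get_obs()["ft_force"])
E
```

```text
time: 16.15
position: [0.5158, -0.0903, 0.0496]
tool_rot: [-0.004, 0.721, -0.005, 0.693]
ft_force: [-0.5, -0.4, -0.1]
grip_width: 0.0004
shift cm [-0.04 -0.07  0.02] turn 0 | now [ 0.5158 -0.0903  0.0496] yaw 1.568 q6 -1.91 t 16.1 w 0.0004 xaxis [-0.039 -0.013 -0.999]
[-0.54113126 -0.37999509 -0.06370342]
```

```bash
python3 -m inch '[[[0,0,0.5,0,0],[0,0,0.3,0,0],[0,0,0.2,0,0]]]'; python3 -m inch '[[[0,0,0.2,0,0],[0,0,0.2,0,0]]]'; python3 -m inch '[[[0,0,0.2,0,0],[0,0,0.2,0,0]]]';python3 -m inch '[[[0,0,0.2,0,0],[0,0,0.2,0,0]]]'
```

```text
time: 16.4
position: [0.5259, -0.0901, 0.0486]
tool_rot: [-0.003, 0.721, -0.005, 0.693]
ft_force: [-1.2, 0.4, 0.4]
grip_width: 0.0006
time: 16.57
position: [0.5298, -0.09, 0.049]
tool_rot: [-0.003, 0.722, -0.005, 0.692]
ft_force: [-6.0, 0.6, 2.9]
grip_width: 0.0007
time: 16.73
position: [0.5295, -0.0895, 0.049]
tool_rot: [-0.003, 0.725, -0.004, 0.688]
ft_force: [-5.3, -2.3, 2.6]
grip_width: 0.0008
time: 16.9
position: [0.5293, -0.0895, 0.0491]
tool_rot: [-0.004, 0.729, -0.004, 0.685]
ft_force: [-5.1, -2.6, 2.5]
grip_width: 0.0008
```

```bash
python3 -m inch '[[[0,0,-0.6,0,0],[-1.5,0,-0.3,0,0],[-3,0,0,0,0.6],[-3,0,0,0,0.6],[-3,0,0,0,0.6],[0,3,0,-0.09,0.6],[0,4,0.2,-0.09,0.6],[0,3.9,0.7,0,0.6]]]'; python3 -m inch '[[[0,3.9,0.7,0,0.6],[0,3.9,0.7,0,0.6],[0,3.9,0.7,0,0.6],[0,3.9,0.7,0,0.6],[0,3.7,0.6,0,0.6],[0,2,0.2,0,0.6],[0,0,0,0,0.6]]]'
python3 - <<'E'
from h import *
go([.519,.262,.155],np.radians(100))
i=camera_info("wrist");im=camera("wrist")[:,:,::-1];cv2.imwrite("pics/w6.png",im);np.save("w6.npy",i,allow_pickle=True)
E
```

```text
time: 17.57
position: [0.5299, 0.0162, 0.1601]
tool_rot: [-0.065, 0.721, 0.059, 0.687]
ft_force: [1.2, 0.7, 0.4]
grip_width: 0.0323
time: 18.15
position: [0.5295, 0.2496, 0.1613]
tool_rot: [-0.065, 0.715, 0.062, 0.694]
ft_force: [0.1, -0.3, -0.2]
grip_width: 0.0522
shift cm [ 0.65  1.41 -0.79] turn 0.005 | now [0.5295 0.2496 0.1613] yaw 1.75 q6 -1.5 t 18.1 w 0.0522 xaxis [-0.029 -0.006 -1.   ]
```

View pics/w6.png

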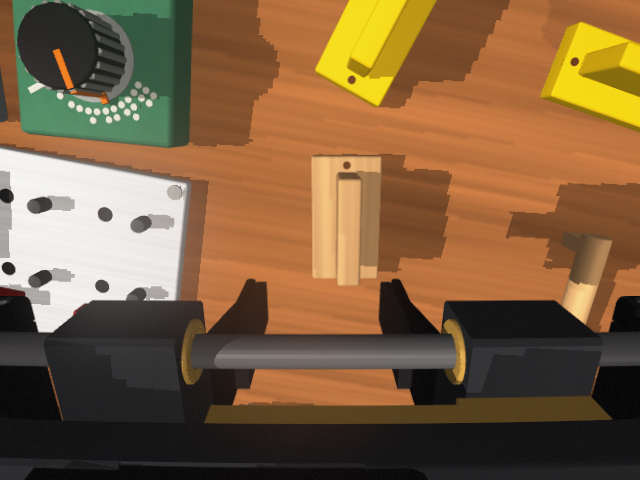

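Bracket B is between the jaws, rib top at about (337–360, 179–285), aligned with the tool.

Run:
```python
from h import *
i=np.load("w6.npy",allow_pickle=True).item()
for pts,z in(([(337,285),(359.5,285),(360,179),(338,179)],.062),([(313,277),(378,278),(381,157),(312,156)],.018)):
    w=ray("wrist",pts,z,i)[:,:2];d=w[0]+w[1]-w[2]-w[3];print(w.mean(0),np.degrees(np.arctan2(d[1],d[0])),np.linalg.norm(d/2))
    go([*w.mean(0),.035],np.arctan2(d[1],d[0])+np.pi/2)
```

```text
[0.51721555 0.26589839] 10.858049756749283 0.07463598676340444
shift cm [12.65  2.   -0.51] turn -0.01 | now [0.5296 0.2481 0.1613] yaw 1.75 q6 -1.5 t 18.2 w 0.0522 xaxis [-0.029 -0.007 -1.   ]
[0.51720426 0.26662566] 10.674413970525752 0.09799690714108707
shift cm [12.65  2.07 -0.5 ] turn -0.007 | now [0.5296 0.2481 0.1613] yaw 1.75 q6 -1.5 t 18.2 w 0.0522 xaxis [-0.029 -0.007 -1.   ]
```

```bash
python3 -m inch '[[[1.5,1.5,-0.4,-0.01,0.6],[2,0.3,-0.1,0,0.6],[2,0,0,0,0.6],[2,0,0,0,0.6],[1.2,0,0,0,0.6],[0,0,0,0,0.6]]]'
python3 - <<'E'
from h import *
go([.5172,.2662,.035],np.radians(100.7))
E
```

```text
time: 18.7
position: [0.5226, 0.2591, 0.0743]
tool_rot: [-0.068, 0.711, 0.064, 0.697]
ft_force: [-0.8, -0.2, -0.6]
grip_width: 0.0524
shift cm [ 3.93  0.81 -0.32] turn 0.0 | now [0.5226 0.2591 0.0743] yaw 1.758 q6 -1.49 t 18.7 w 0.0524 xaxis [-0.019 -0.007 -1.   ]
```

```bash
python3 -m inch '[[[0,0.7,-0.3,0,0.6],[1,0,0,0,0.6],[1,0.1,0,0,0.6],[1,0.1,0,0,0.6],[0.4,0,0,0,0.6],[0,0,0,0,0.6]]]'
python3 - <<'E'
from h import *
go([.5172,.2662,.035],np.radians(100.7))
E
```

```text
time: 19.2
position: [0.5196, 0.2648, 0.0398]
tool_rot: [-0.066, 0.709, 0.063, 0.699]
ft_force: [0.1, 0.2, 0.9]
grip_width: 0.0518
shift cm [ 0.49  0.18 -0.2 ] turn -0.004 | now [0.5196 0.2648 0.0398] yaw 1.753 q6 -1.47 t 19.2 w 0.0518 xaxis [-0.014 -0.007 -1.   ]
```

```bash
python3 -m inch '[[[0.3,0.2,-0.2,0,0.6],[0.2,0,0,0,0.5],[0,0,0,0,0],[0,0,0,0,0],[0,0,0,0,0],[0,0,0,0,0],[0,0,0,0,0],[0,0,0,0,0]]]' 35;  python3 -m inch '[[[0,0,0,0,0],[-1.5,0,0,0,0],[-2.5,0,0,0,0],[-2.5,0,0,0,0],[-2.5,0,0,0,0],[-1,0,0,0.1,0],[0,0,0,0.1,0],[0,0,0,0,0]]]';python3 - <<'E'
from h import *
go([.573,.0635,.13],np.radians(89.2));print(robot.get_obs()["ft_force"])
E
```

```text
time: 19.87
position: [0.5177, 0.2671, 0.0352]
tool_rot: [-0.067, 0.709, 0.063, 0.7]
ft_force: [1.5, 0.3, -1.0]
grip_width: 0.016
time: 20.53
position: [0.517, 0.267, 0.1376]
tool_rot: [0.006, 0.714, -0.012, 0.701]
ft_force: [0.5, 0.2, -1.3]
grip_width: 0.0161
shift cm [  0.81 -20.19   6.13] turn -0.011 | now [0.517  0.267  0.1376] yaw 1.545 q6 -1.26 t 20.5 w 0.0161 xaxis [-0.018 -0.008 -1.   ]
[ 0.53133842  0.16662271 -1.34718388]
```

```bash
python3 -m inch '[[[0,-2.5,0.8,-0.01,0],[0,-3.5,1.1,0,0],[0,-3.8,1.1,0,0],[0,-3.8,1.1,0,0],[0,-3.3,1,0,0],[0,-2,0.6,0,0],[0,-0.8,0,0,0],[0,0,0,0,0]]]';python3 - <<'E'
from h import *
go([.573,.0635,.064],np.radians(89.2));print(robot.get_obs()["ft_force"])
E
```

```text
time: 21.2
position: [0.5723, 0.0635, 0.1348]
tool_rot: [-0.006, 0.715, 0.002, 0.699]
ft_force: [0.3, 0.5, -1.4]
grip_width: 0.0157
shift cm [7.08 0.04 0.22] turn 0.025 | now [0.5723 0.0635 0.1348] yaw 1.582 q6 -1.65 t 21.2 w 0.0157 xaxis [-0.022 -0.007 -1.   ]
[ 0.26489805  0.53463319 -1.35734079]
```

```bash
python3 -m inch '[[[1.5,0,0.2,0.025,0],[2,0,0.1,0,0],[2,0,0.1,0,0],[1,0,0,0,0],[0.4,0,0,0,0],[0,0,0,0,0]]]';python3 - <<'E'
from h import *
go([.573,.0635,.047],np.radians(89.2));print(robot.get_obs()["ft_force"])
E
```

```text
time: 21.7
position: [0.5716, 0.0695, 0.0629]
tool_rot: [0.001, 0.716, -0.003, 0.698]
ft_force: [0.4, -0.2, -1.3]
grip_width: 0.0159
shift cm [ 1.59 -0.59  0.18] turn 0.008 | now [0.5716 0.0695 0.0629] yaw 1.565 q6 -1.63 t 21.7 w 0.0159 xaxis [-0.025 -0.003 -1.   ]
[ 0.3854441  -0.22975376 -1.34813949]
```

```bash
python3 -m inch '[[[0,-0.6,0.1,0.01,0],[0.5,0,0,0,0],[0.5,0,0,0,0],[0.4,0,0,0,0],[0.2,0,0,0,0],[0.1,0,0,0,0],[0,0,0,0,0]]]';python3 - <<'E'
from h import *
go([.573,.0635,.047],np.radians(89.2));print(robot.get_obs()["ft_force"])
E
```

```text
time: 22.28
position: [0.5738, 0.0645, 0.0474]
tool_rot: [0.004, 0.714, -0.006, 0.7]
ft_force: [0.2, -0.5, -1.5]
grip_width: 0.0159
shift cm [ 0.05 -0.1  -0.08] turn -0.0 | now [0.5738 0.0645 0.0474] yaw 1.557 q6 -1.63 t 22.3 w 0.0159 xaxis [-0.02  -0.004 -1.   ]
[ 0.17122812 -0.47244991 -1.51508914]
```

```bash
python3 -m inch '[[[0.15,0.2,0,0,0],[0,0.3,0,0,0],[0,0.3,0.1,0,0],[0,0.2,0.1,0,0],[0,0.2,0.1,0,0]]]'; python3 -m inch '[[[0,0.1,0.2,0,0],[0,0.1,0.2,0,0]]]'; python3 -m inch '[[[0,0.1,0.2,0,0],[0,0.1,0.2,0,0]]]';python3 -m inch '[[[0,0.1,0.2,0,0],[0,0.1,0.2,0,0]]]'
```

```text
time: 22.7
position: [0.5771, 0.0731, 0.0483]
tool_rot: [0.0, 0.714, -0.008, 0.7]
ft_force: [-5.5, -13.6, 4.2]
grip_width: 0.0156
time: 22.87
position: [0.5786, 0.0729, 0.0479]
tool_rot: [-0.002, 0.717, -0.008, 0.697]
ft_force: [-3.7, -5.2, 2.7]
grip_width: 0.0156
time: 23.03
position: [0.5789, 0.0729, 0.0483]
tool_rot: [-0.005, 0.72, -0.009, 0.694]
ft_force: [-4.6, -5.0, 6.0]
grip_width: 0.0158
time: 23.2
position: [0.5793, 0.073, 0.0488]
tool_rot: [-0.007, 0.723, -0.01, 0.691]
ft_force: [-4.5, -5.3, 4.3]
grip_width: 0.0159
```

```bash
python3 -m inch '[[[0,0,0,0,0.5],[0,0,0,0,0.5],[0,0,0,0,0.5],[0,0,0,0,0.5],[-1.5,0,0,0,0.5],[-2,0,0,0,0.5],[-1.5,0,0,0,0.5],[0,0,0,0,0]]]'; python3 -m inch '[[[0,0,-2,0,0],[0,0,-2,0,0],[0,0,-1.5,0,0],[0,0,-0.5,0,0],[0,0,0,0,0]]]' 20
python3 - <<'E'
from h import *
go([.518,.073,.051],np.radians(89.2));print(robot.get_obs()["ft_force"])
E
```

```text
time: 23.87
position: [0.5819, 0.0763, 0.0986]
tool_rot: [-0.006, 0.723, -0.009, 0.69]
ft_force: [0.5, 0.3, -0.5]
grip_width: 0.041
time: 24.28
position: [0.5218, 0.0775, 0.0999]
tool_rot: [-0.006, 0.722, -0.008, 0.692]
ft_force: [0.5, 0.3, -0.4]
grip_width: 0.0115
shift cm [ 4.91 -0.36 -0.18] turn 0.011 | now [0.5218 0.0775 0.0999] yaw 1.568 q6 -1.6 t 24.3 w 0.0115 xaxis [-0.042 -0.02  -0.999]
[ 0.47097626  0.32990925 -0.44037643]
```

```bash
python3 -m inch '[[[0,-0.3,-0.2,0.01,0],[1.2,0,0,0,0],[1.3,0,0,0,0],[1.3,0,0,0,0],[0.8,0,0,0,0],[0.2,0,0,0,0],[0,0,0,0,0]]]'; python3 -m inch '[[[0,0,0.3,0,0],[0,0,0.3,0,0],[0,0,0.2,0,0]]]'; python3 -m inch '[[[0,0,0.2,0,0],[0,0,0.2,0,0]]]';python3 -m inch '[[[0,0,0.2,0,0],[0,0,0.2,0,0]]]'
```

```text
time: 24.87
position: [0.5256, 0.0722, 0.049]
tool_rot: [-0.001, 0.718, -0.013, 0.696]
ft_force: [-0.0, 0.5, 0.7]
grip_width: 0.0005
time: 25.12
position: [0.5322, 0.0721, 0.0488]
tool_rot: [-0.001, 0.72, -0.013, 0.694]
ft_force: [-7.4, -0.1, 2.8]
grip_width: 0.0003
time: 25.28
position: [0.5319, 0.0722, 0.049]
tool_rot: [-0.001, 0.724, -0.013, 0.69]
ft_force: [-5.0, -0.8, 2.8]
grip_width: 0.0002
time: 25.45
position: [0.5317, 0.0724, 0.0491]
tool_rot: [-0.002, 0.727, -0.013, 0.687]
ft_force: [-5.1, -0.8, 1.9]
grip_width: 0.0002
```

```bash
python3 -m inch '[[[0,0,-0.5,0,0],[-1.5,0,-0.3,0,0],[-3,0,0,0,0],[-3,0,0,0,0],[-3,0,0.5,0,0],[-3,-2,1,0,0],[-2,-3,1,0,0],[0,-2,1,0,0]]]'; python3 -m inch '[[[-1,-1,0,0,0],[0,0,0,0,0]]]'
python3 - <<'E'
from h import *
go([.4498,-.0718,.12])
i=camera_info("wrist");im=camera("wrist")[:,:,::-1];cv2.imwrite("pics/w7.png",im);np.save("w7.npy",i,allow_pickle=True)
E
```

```text
time: 26.12
position: [0.5712, 0.0072, 0.2133]
tool_rot: [-0.004, 0.721, -0.011, 0.693]
ft_force: [-0.6, -0.2, 0.1]
grip_width: 0.0008
time: 26.28
position: [0.5765, -0.007, 0.2278]
tool_rot: [-0.004, 0.716, -0.013, 0.698]
ft_force: [0.3, -0.2, 0.2]
grip_width: 0.0006
shift cm [ 11.26  -6.36 -12.3 ] turn 0 | now [ 0.5765 -0.007   0.2278] yaw 1.558 q6 -1.74 t 26.3 w 0.0006 xaxis [-0.026 -0.024 -0.999]
```

View pics/w7.png

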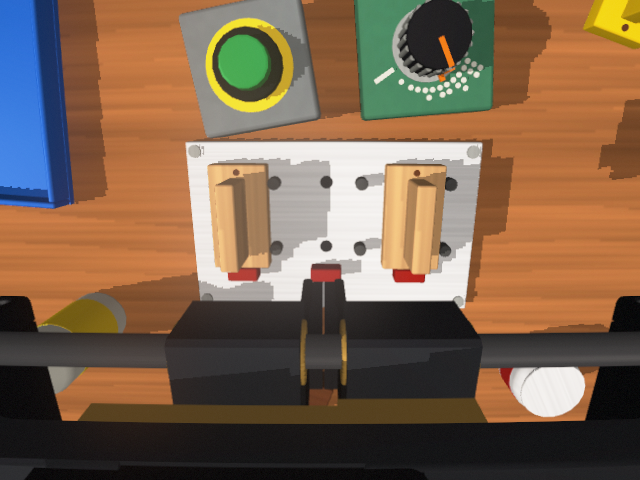

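Both brackets look seated, each with its right edge on the two dowels and its end on the stop. Refining the button position from (243,62).

```bash
python3 - <<'E'
from h import *
i=np.load("w7.npy",allow_pickle=True).item();im=cv2.imread("pics/w7.png");H,S,V=cv2.split(cv2.cvtColor(im,cv2.COLOR_BGR2HSV))
k=(H>50)&(H<80)&(S>120)&(V>90);k[:,320:]=0
for a,c,p in comps(k,300): q=ray("wrist",[c],.069,i)[0];print(a,c,q)
go([q[0],q[1],.12])
E
python3 -m inch '[[[1,-2,-3.5,0,0],[2,-2,-3.5,0,0],[2,-1.3,-3,0,0],[2,-0.7,-1.5,0,0],[2,0,-0.3,0,0],[0,0,0,0,0]]]'; python3 -c "
from h import *
go([.4498,-.0718,.082])"
```

```text
2144 [243.16697761  61.26072761] [ 0.44808962 -0.0688868   0.069     ]
shift cm [ 11.15  -6.18 -12.36] turn 0 | now [ 0.5755 -0.0061  0.2265] yaw 1.559 q6 -1.74 t 26.3 w 0.0004 xaxis [-0.028 -0.023 -0.999]
time: 26.83
position: [0.4473, -0.0601, 0.137]
tool_rot: [-0.003, 0.716, -0.009, 0.698]
ft_force: [-1.0, 0.5, 0.1]
grip_width: 0.0006
shift cm [ 5.51 -1.07  0.41] turn 0 | now [ 0.4473 -0.0601  0.137 ] yaw 1.563 q6 -1.9 t 26.8 w 0.0006 xaxis [-0.027 -0.017 -0.999]
```

```bash
python3 -m inch '[[[1,-0.9,0.3,0,0],[1.5,0,0,0,0],[1.5,0,0,0,0],[1,0,0,0,0],[0,0,0,0,0]]]'; python3 -c "
from h import *
go([.449,-.070,.080])"
```

```text
time: 27.25
position: [0.4481, -0.0648, 0.0859]
tool_rot: [-0.004, 0.717, -0.007, 0.697]
ft_force: [-0.5, -0.2, -0.2]
grip_width: 0.0006
shift cm [ 0.59 -0.51  0.1 ] turn 0 | now [ 0.4481 -0.0648  0.0859] yaw 1.567 q6 -1.91 t 27.2 w 0.0006 xaxis [-0.029 -0.014 -0.999]
```

```bash
python3 -m inch '[[[0,-0.4,0.1,0,0],[0.4,0,0,0,0],[0.4,0,0,0,0],[0.3,0,0,0,0],[0.3,0,0,0,0]]]'; python3 -m inch '[[[0.3,0,0,0,0],[0.3,0,0,0,0],[0.3,0,0,0,0]]]';python3 -m inch '[[[0.3,0,0,0,0],[0.3,0,0,0,0],[0.3,0,0,0,0]]]'
```

```text
time: 27.67
position: [0.4506, -0.0677, 0.0737]
tool_rot: [-0.005, 0.716, -0.006, 0.698]
ft_force: [-1.3, 0.0, 4.0]
grip_width: 0.0004
time: 27.92
position: [0.4507, -0.0676, 0.0717]
tool_rot: [-0.006, 0.715, -0.006, 0.699]
ft_force: [-7.0, 1.6, 40.0]
grip_width: 0.0002
time: 28.17
position: [0.4506, -0.0676, 0.0718]
tool_rot: [-0.007, 0.713, -0.007, 0.701]
ft_force: [-5.0, 2.2, 32.1]
grip_width: 0.0006
```

Button went fully down (TCP 0.072, hard stop). Release and go back to bracket A.

```bash
python3 -m inch '[[[-1,0,0,0,0],[-1.5,0,0,0,0.5],[-2,0,0,0,0.5],[-2,0,1,0,0.5],[-1,0,3,0,0.5],[0,-0.5,3.5,0,0.5],[0,-0.7,3.3,0,0.5],[0,0,1.5,0,0.5]]]'
python3 - <<'E'
from h import *
go([.5786,-.091,.047],np.radians(89.2))
cv2.imwrite("pics/t8.png",camera("top")[:,:,::-1])
i=camera_info("wrist");im=camera("wrist")[:,:,::-1];cv2.imwrite("pics/w8.png",im);np.save("w8.npy",i,allow_pickle=True)
H,S,V=cv2.split(cv2.cvtColor(im.copy(),cv2.COLOR_BGR2HSV))
for a,c,p in comps((H>50)&(H<75)&(S>150)&(V>90),300): print(a,c,ray("wrist",[c],.069,i)[0])
E
```

```text
time: 28.83
position: [0.5751, -0.0774, 0.1516]
tool_rot: [-0.006, 0.712, -0.008, 0.702]
ft_force: [0.3, 0.8, 0.1]
grip_width: 0.0384
shift cm [10.48 -1.16  0.49] turn 0.01 | now [ 0.5751 -0.0774  0.1516] yaw 1.567 q6 -1.87 t 28.8 w 0.0384 xaxis [-0.014 -0.02  -1.   ]
3833 [338.49882598  32.15210018] [ 0.44829457 -0.06895917  0.069     ]
```

```bash
python3 -m inch '[[[1,-1.0,0.4,0,0.6],[2,-0.2,0.1,0,0.6],[2,0,0,0,0.6],[1.5,0,0,0,0.6],[0,0,0,0,0.6]]]'
python3 - <<'E'
from h import *
go([.5786,-.091,.047],np.radians(89.2))
E
```

```text
time: 29.35
position: [0.5722, -0.0912, 0.0808]
tool_rot: [-0.005, 0.715, -0.007, 0.699]
ft_force: [-0.4, 0.2, -1.4]
grip_width: 0.0519
shift cm [3.37 0.08 0.71] turn 0.012 | now [ 0.5722 -0.0912  0.0808] yaw 1.569 q6 -1.88 t 29.4 w 0.0519 xaxis [-0.022 -0.018 -1.   ]
```

```bash
python3 -m inch '[[[0.8,0.1,0.6,0,0.6],[1,0,0,0,0.6],[1,0,0,0,0.6],[0.4,0,0,0,0.6],[0,0,0,0,0.4],[0,0,0,0,0],[0,0,0,0,0],[0,0,0,0,0]]]' 35; python3 -m inch '[[[0,0,0,0,0],[0,0,0,0,0],[0,0,0,0,0],[-1.5,0,-0.1,0,0],[-2.5,0,-0.2,0,0],[-2.5,0,-0.3,0,0],[-2.5,0,-0.3,0,0],[0,0,0,0,0]]]';python3 - <<'E'
from h import *
go([.489,-.340,.14],np.radians(-4.9));print(robot.get_obs()["ft_force"])
E
```

```text
time: 30.02
position: [0.5754, -0.0915, 0.0455]
tool_rot: [-0.005, 0.716, -0.007, 0.698]
ft_force: [-0.6, 0.0, -0.9]
grip_width: 0.0332
time: 30.68
position: [0.5676, -0.0899, 0.1385]
tool_rot: [-0.005, 0.717, -0.007, 0.697]
ft_force: [0.4, -1.1, -2.2]
grip_width: 0.0157
shift cm [  0.47 -25.03  -7.77] turn -1.488 | now [ 0.5676 -0.0899  0.1385] yaw 1.568 q6 -1.89 t 30.7 w 0.0157 xaxis [-0.027 -0.017 -0.999]
[ 0.43940901 -1.05376114 -2.18656494]
```

```bash
python3 -m inch '[[[0,-2,-1.2,0,0],[0,-3.2,-1.2,0,0],[0,-3.6,-1.1,0,0],[0,-3.7,-1,0,0],[0,-3.7,-1,0,0],[0,-3.5,-1,0,0],[0,-2.5,-0.5,0,0],[0,-1,0,0,0]]]'; python3 -m inch '[[[0,0,0,0.12,0],[0,0,0,0.12,0],[0,0,0,0.12,0],[0,0,0,0.12,0],[0,0,0,0.12,0],[0,0,0,0.12,0],[0,0,0,0.12,0],[0,0,0,0.12,0]]]';python3 -m inch '[[[0,0,0,0.12,0],[0,0,0,0.12,0],[0,0,0,0.12,0],[0,0,0,0.12,0],[0,0,0,0.12,0],[0,0,0,0.08,0],[0,0,0,0,0]]]'
python3 - <<'E'
from h import *
go([.489,-.340,.06],np.radians(-4.9));print(robot.get_obs()["ft_force"])
i=camera_info("wrist");im=camera("wrist")[:,:,::-1];cv2.imwrite("pics/w9.png",im);np.save("w9.npy",i,allow_pickle=True)
E
```

```text
time: 31.35
position: [0.4947, -0.3261, 0.1424]
tool_rot: [-0.008, 0.716, -0.003, 0.698]
ft_force: [-0.1, -0.8, -1.7]
grip_width: 0.0156
time: 32.02
position: [0.4933, -0.3236, 0.136]
tool_rot: [0.33, 0.63, -0.344, 0.613]
ft_force: [0.3, -0.6, -1.5]
grip_width: 0.0157
time: 32.6
position: [0.4935, -0.3137, 0.1305]
tool_rot: [-0.523, -0.475, 0.541, -0.456]
ft_force: [1.0, 1.0, -0.9]
grip_width: 0.0157
shift cm [7.06 0.17 2.66] turn -0.048 | now [ 0.4935 -0.3137  0.1305] yaw -0.134 q6 -0.6 t 32.6 w 0.0157 xaxis [-0.037  0.004 -0.999]
[ 0.96617174  1.03854311 -0.93793484]
```

View pics/w9.png

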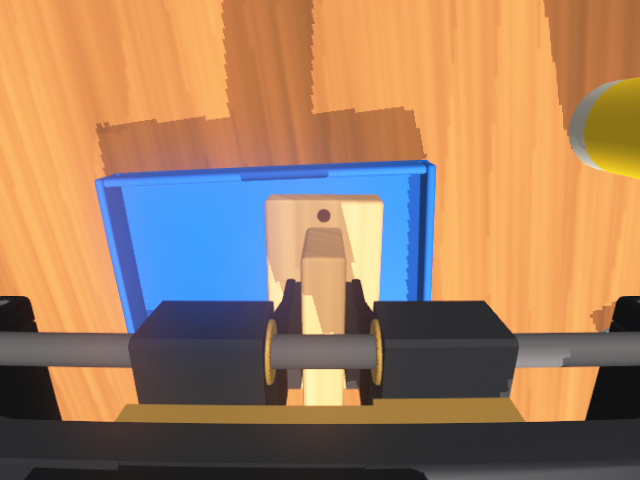

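Bracket A is over the tray; the tray's +y rim runs from (98,180) to (433,163). It needs a shift of about 2.6 cm to -y.

```bash
python3 - <<'E'
from h import *
i=np.load("w9.npy",allow_pickle=True).item()
w=ray("wrist",[(98,180),(433,163)],.03,i)[:,:2];d=w[1]-w[0];u=d/np.linalg.norm(d);n=np.array([u[1],-u[0]]);c=w.mean(0)+n*.0725
print(w,np.linalg.norm(d),np.degrees(np.arctan2(u[1],u[0])),"ctr",c, "slot+", c+.04*u,"slot-",c-.04*u)
E
python3 -m inch '[[[0,0.1,1.5,-0.03,0],[0,0,0.9,0,0],[1.5,0,0,0,0],[1.5,0,0,0,0],[1.5,0,0,0,0],[0,0,0,0,0]]]'; python3 -c "
from h import *
go([.489,-.340,.06],np.radians(-4.9))"
```

```text
[[ 0.34295378 -0.25061713]
 [ 0.56588837 -0.26884243]] 0.22367832504728263 -4.673639993256823 ctr [ 0.44851378 -0.33198872] slot+ [ 0.48838078 -0.33524792] slot- [ 0.40864678 -0.32872952]
time: 33.15
position: [0.4912, -0.3365, 0.0837]
tool_rot: [-0.513, -0.487, 0.53, -0.467]
ft_force: [0.2, 1.1, -0.9]
grip_width: 0.0157
shift cm [ 2.37 -0.1   0.37] turn -0.004 | now [ 0.4912 -0.3365  0.0837] yaw -0.089 q6 -0.67 t 33.1 w 0.0157 xaxis [-0.036  0.004 -0.999]
```

```bash
python3 -m inch '[[[1.5,0,0,0,0],[1,0,0,0,0],[0.8,0,0,0,0],[0.5,0,0,0,0],[0.3,0,0,0,0]]]'; python3 -m inch '[[[0.2,0,0,0,0],[0.2,0,0,0,0]]]'
```

```text
time: 33.57
position: [0.4911, -0.3371, 0.0423]
tool_rot: [-0.513, -0.487, 0.529, -0.469]
ft_force: [-0.7, -0.3, 0.3]
grip_width: 0.0155
time: 33.73
position: [0.4912, -0.3381, 0.0413]
tool_rot: [-0.513, -0.486, 0.53, -0.469]
ft_force: [-4.1, 4.1, 16.0]
grip_width: 0.016
```

```bash
python3 -m inch '[[[-0.1,0,0,0,0.5],[0,0,0,0,0.5],[0,0,0,0,0.5],[0,0,0,0,0.5],[-1.5,0,0,0,0.5],[-2.5,0,0,0,0.5],[-3,0,0,0,0.5],[-3,0,0,0,0.5]]]'; python3 -m inch '[[[0,0,-3,-0.12,0.5],[0,0,-3,-0.12,0.5],[0,0,-3,-0.12,0.5],[0,0,-3,-0.12,0.5],[0,-0.5,-3,-0.12,0.5],[0,0,0,-0.12,0.5],[0,0,0,-0.12,0.5],[0,0,0,-0.12,0.5]]]';python3 -m inch '[[[0,0,0,-0.12,0.5],[0,0,0,-0.12,0.5],[0,0,0,-0.12,0.5],[0,0,0,-0.12,0.5],[0,0,0,-0.12,0.5],[0,0,0,-0.08,0.5],[0,0,0,0,0.5]]]'
python3 - <<'E'
from h import *
go([.579,.0735,.15],np.radians(89.2));print(robot.get_obs()["ft_force"])
E
```

```text
time: 34.4
position: [0.4924, -0.3361, 0.141]
tool_rot: [-0.512, -0.49, 0.53, -0.465]
ft_force: [0.2, -0.1, 0.2]
grip_width: 0.0434
time: 35.07
position: [0.4681, -0.1911, 0.1506]
tool_rot: [0.226, 0.676, -0.235, 0.661]
ft_force: [-0.1, 0.2, 0.4]
grip_width: 0.0432
time: 35.65
position: [0.4686, -0.1899, 0.151]
tool_rot: [-0.019, 0.715, 0.015, 0.699]
ft_force: [0.3, -0.8, 0.2]
grip_width: 0.0435
shift cm [-0.33 25.79 12.28] turn 0.062 | now [ 0.4686 -0.1899  0.151 ] yaw 1.618 q6 -2.2 t 35.6 w 0.0435 xaxis [-0.022 -0.007 -1.   ]
[ 0.32500303 -0.76580576  0.17257884]
```

```bash
python3 -m inch '[[[0,3.4,1.6,0.06,0.6],[0,3.6,1.6,0,0.6],[0,3.6,1.7,0,0.6],[0,3.6,1.7,0,0.6],[0,3.6,1.7,0,0.6],[0,3.5,1.6,0,0.6],[0,2.5,1.2,0,0.6],[0,0.8,0.4,0,0.6]]]'
python3 - <<'E'
from h import *
robot.get_obs();go([.579,.0735,.047],np.radians(89.2))
i=camera_info("wrist");im=camera("wrist")[:,:,::-1];cv2.imwrite("pics/w10.png",im);np.save("w10.npy",i,allow_pickle=True)
E
```

```text
time: 36.32
position: [0.5949, 0.0592, 0.1464]
tool_rot: [0.013, 0.713, -0.02, 0.701]
ft_force: [-0.8, 0.3, -0.5]
grip_width: 0.0525
shift cm [ 9.95  1.46 -1.5 ] turn -0.032 | now [0.5949 0.0592 0.1464] yaw 1.525 q6 -1.6 t 36.3 w 0.0525 xaxis [-0.016 -0.009 -1.   ]
```

View pics/w10.png

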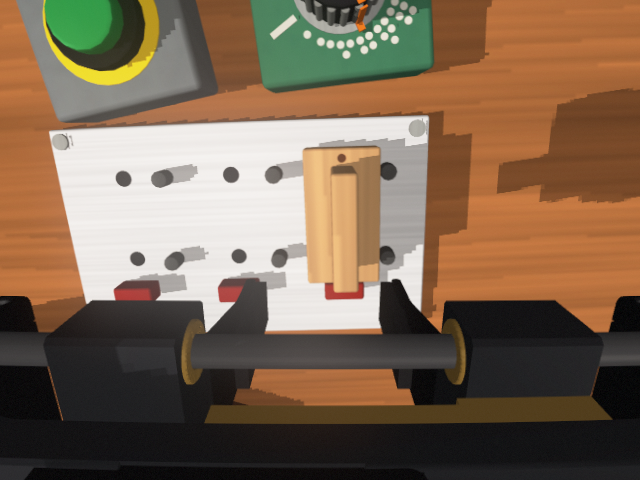

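Bracket B is still in bay2, home (rib at about (331–357, 170–292)). Fetching it.

```bash
python3 -m inch '[[[1,1.3,-1.3,-0.03,0.6],[2,0.2,-0.1,0,0.6],[2,0,0,0,0.6],[1.5,0,0,0,0.6],[0,0,0,0,0.6]]]'
python3 - <<'E'
from h import *
go([.579,.0735,.047],np.radians(89.2))
E
```

```text
time: 36.78
position: [0.58, 0.0716, 0.0807]
tool_rot: [0.002, 0.712, -0.011, 0.702]
ft_force: [-0.1, -0.0, 0.3]
grip_width: 0.0523
shift cm [ 3.37  0.22 -0.06] turn -0.005 | now [0.58   0.0716 0.0807] yaw 1.552 q6 -1.6 t 36.8 w 0.0523 xaxis [-0.014 -0.012 -1.   ]
```

```bash
python3 -m inch '[[[0.8,0.1,0,0,0.6],[1,0,0,0,0.6],[1,0,0,0,0.6],[0.3,0,0,0,0.6],[0,0,0,0,0.4],[0,0,0,0,0],[0,0,0,0,0],[0,0,0,0,0]]]' 35; python3 -m inch '[[[0,0,0,0,0],[0,0,0,0,0],[0,0,0,0,0],[-1.5,0,-0.1,0,0],[-2.5,0,-0.2,0,0],[-2.5,0,-0.3,0,0],[-2.5,0,-0.3,0,0],[0,0,0,0,0]]]';python3 - <<'E'
from h import *
go([.42,-.19,.145],np.radians(89));print(robot.get_obs()["ft_force"])
E
```

```text
time: 37.45
position: [0.5803, 0.068, 0.0489]
tool_rot: [0.004, 0.711, -0.014, 0.703]
ft_force: [-0.1, -0.6, -0.3]
grip_width: 0.033
time: 38.12
position: [0.5705, 0.0703, 0.1411]
tool_rot: [0.004, 0.713, -0.013, 0.701]
ft_force: [1.0, -0.1, -1.5]
grip_width: 0.016
shift cm [  0.2 -26.4 -14.4] turn -0.007 | now [0.5705 0.0703 0.1411] yaw 1.546 q6 -1.6 t 38.1 w 0.016 xaxis [-0.017 -0.013 -1.   ]
[ 0.9883386  -0.10939186 -1.52620452]
```

```bash
python3 -m inch '[[[0,-2.2,-1,0,0],[0,-3.4,-1.8,0,0],[0,-3.5,-1.9,0,0],[0,-3.5,-1.9,0,0],[0,-3.5,-1.9,0,0],[0,-3.5,-1.9,0,0],[0,-3.3,-1.8,0,0],[0,-2,-0.8,0,0]]]'; python3 -m inch '[[[0,-2.5,0,0.12,0],[0,-2.5,0,0.12,0],[0,-2.5,0,0.12,0],[0,-1.5,0,0.12,0],[0,0,0,0.12,0],[0,0,0,0.12,0],[0,0,0,0.12,0],[0,0,0,0.12,0]]]';python3 -m inch '[[[0,0,0,0.12,0],[0,0,0,0.12,0],[0,0,0,0.12,0],[0,0,0,0.12,0],[0,0,0,0.12,0],[0,0,0,0.04,0],[0,0,0,0,0]]]'
python3 - <<'E'
from h import *
go([.409,-.332,.08],np.radians(-4.8));print(robot.get_obs()["ft_force"])
E
```

```text
time: 38.78
position: [0.4341, -0.179, 0.1449]
tool_rot: [-0.001, 0.709, -0.008, 0.705]
ft_force: [0.8, 0.5, -1.9]
grip_width: 0.0157
time: 39.45
position: [0.4117, -0.2776, 0.1417]
tool_rot: [0.337, 0.62, -0.348, 0.617]
ft_force: [-0.3, -0.0, -0.9]
grip_width: 0.0157
time: 40.03
position: [0.4094, -0.2762, 0.1373]
tool_rot: [-0.521, -0.474, 0.532, -0.47]
ft_force: [0.2, -0.0, -0.9]
grip_width: 0.016
shift cm [5.76 0.65 5.5 ] turn -0.026 | now [ 0.4094 -0.2762  0.1373] yaw -0.11 q6 -0.68 t 40.0 w 0.016 xaxis [-0.016 -0.007 -1.   ]
[ 0.2043593  -0.03823214 -0.90160617]
```

```bash
python3 -m inch '[[[0,0.3,2,-0.026,0],[0,0.2,2,0,0],[0,0,1.2,0,0],[1.5,0,0.2,0,0],[1.5,0,0,0,0],[1.5,0,0,0,0],[1,0,0,0,0],[0,0,0,0,0]]]'
python3 - <<'E'
from h import *
go([.409,-.332,.042],np.radians(-4.8));print(robot.get_obs()["ft_force"])
E
```

```text
time: 40.7
position: [0.4075, -0.3329, 0.0784]
tool_rot: [-0.512, -0.484, 0.524, -0.478]
ft_force: [0.2, -0.5, -1.4]
grip_width: 0.0155
shift cm [ 3.64  0.2  -0.13] turn 0.01 | now [ 0.4075 -0.3329  0.0784] yaw -0.074 q6 -0.79 t 40.7 w 0.0155 xaxis [-0.017 -0.006 -1.   ]
[ 0.22505655 -0.52538127 -1.37641496]
```

```bash
python3 -m inch '[[[1,0.1,0,0.01,0],[1,0,0,0,0],[0.7,0,0,0,0],[0.4,0,0,0,0],[0.2,0,0,0,0],[0.2,0,0,0,0]]]'; python3 -m inch '[[[0.15,0,0,0,0],[0.1,0,0,0,0]]]'
```

```text
time: 41.2
position: [0.4084, -0.3341, 0.0437]
tool_rot: [-0.514, -0.481, 0.526, -0.477]
ft_force: [-5.1, 4.8, 32.8]
grip_width: 0.0158
time: 41.37
position: [0.4087, -0.3339, 0.0441]
tool_rot: [-0.514, -0.48, 0.526, -0.478]
ft_force: [-1.1, 1.5, 0.8]
grip_width: 0.0159
```

```bash
python3 -m inch '[[[0,0,0,0,0.5],[0,0,0,0,0.5],[0,0,0,0,0.5],[0,0,0,0,0.5],[-1.5,0,0,0,0.5],[-2.5,0,0,0,0.5],[-3,0,0,0,0.5],[-3,0,0,0,0.5]]]'; python3 -m inch '[[[0,0,-3.5,0,0.9],[0,0,-3.9,0,0.9],[0,0,-3.9,0,0.9],[0,0,-3.9,0,0.9],[0,0,-3.9,0,0.9],[0,0,-3.9,0,0.9],[0,0,-3.9,0,0.9],[0,0,-3.9,0,0.9]]]'
python3 - <<'E'
from h import *
go([.4345,.0745,.14],np.radians(-15));print(robot.get_obs()["ft_force"])
cv2.imwrite("pics/t11.png",camera("top")[:,:,::-1])
E
```

```text
time: 42.03
position: [0.408, -0.3304, 0.1409]
tool_rot: [-0.514, -0.485, 0.526, -0.473]
ft_force: [0.1, -0.4, -0.4]
grip_width: 0.0431
time: 42.7
position: [0.4433, -0.0284, 0.1436]
tool_rot: [-0.519, -0.469, 0.53, -0.48]
ft_force: [0.2, -1.1, -0.4]
grip_width: 0.0777
shift cm [  0.13  -1.89 -10.16] turn 0.163 | now [ 0.4433 -0.0284  0.1436] yaw -0.099 q6 -0.18 t 42.7 w 0.0777 xaxis [-0.001 -0.022 -1.   ]
[ 0.20391753 -1.12851317 -0.42222735]
```

View pics/t11.png

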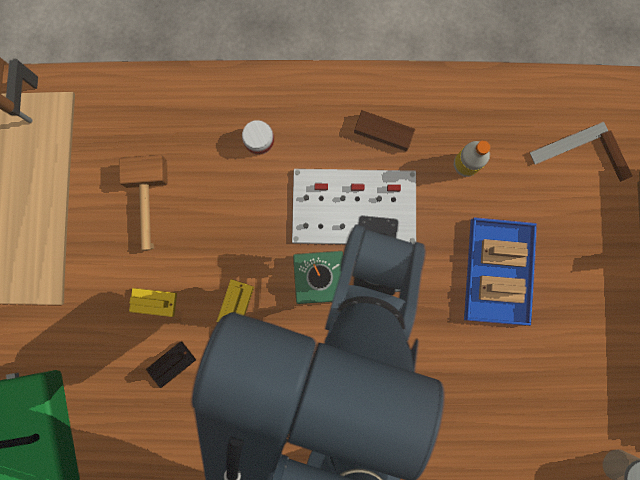

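The top view shows both brackets flat in the tray at (505,252) and (503,290), an empty bed, bystanders unmoved, and no other beech bracket. Now the collar goes back by 1.40 rad.

```bash
python3 -m inch '[[[0,-0.6,-3.3,0,0.9],[0,-0.5,-3,0,0.9],[0,-0.4,-2,0,0.9],[0,-0.2,-0.8,0,0.9],[0,0,0,0,0.9]]]'
python3 - <<'E'
from h import *
go([.4345,.0745,.062])
E
```

```text
time: 43.17
position: [0.4338, 0.0764, 0.1412]
tool_rot: [-0.516, -0.474, 0.526, -0.483]
ft_force: [-0.2, 0.4, -0.6]
grip_width: 0.0784
shift cm [7.93 0.08 0.03] turn 0 | now [0.4338 0.0764 0.1412] yaw -0.086 q6 0.04 t 43.2 w 0.0784 xaxis [-0.001 -0.019 -1.   ]
```

```bash
python3 -m inch '[[[1.5,0,0,0,0.9],[1.5,0,0,0,0.9],[1.5,0,0,0,0.9],[1.5,0,0,0,0.9],[1,0,0,0,0.9],[0.4,0,0,0,0.9],[0,0,0,0,0.9]]]' 30
python3 - <<'E'
from h import *
go([.4345,.0745,.062])
E
```

```text
time: 43.75
position: [0.4394, 0.0675, 0.0651]
tool_rot: [-0.518, -0.47, 0.525, -0.485]
ft_force: [-0.1, 0.6, 0.0]
grip_width: 0.0782
shift cm [ 0.29 -0.56 -0.66] turn 0 | now [0.4394 0.0675 0.0651] yaw -0.088 q6 0.04 t 43.8 w 0.0782 xaxis [ 0.007 -0.021 -1.   ]
```

```bash
python3 -m inch '[[[0.2,-0.5,-0.6,0,0.9],[0,0,0,0,0],[0,0,0,0,0],[0,0,0,0,0],[0,0,0,0,0],[0,0,0,0,0],[0,0,0,0,0],[0,0,0,0,0]]]' 30; python3 -m inch '[[[0,0,0,0.12,0],[0,0,0,0.12,0],[0,0,0,0.12,0],[0,0,0,0.12,0],[0,0,0,0.12,0],[0,0,0,0.12,0],[0,0,0,0.12,0],[0,0,0,0.12,0]]]'
python3 - <<'E'
from h import *
go([.4345,.0745,.062])
E
```

```text
time: 44.42
position: [0.4339, 0.073, 0.0647]
tool_rot: [-0.518, -0.47, 0.525, -0.484]
ft_force: [1.2, -1.7, -4.2]
grip_width: 0.0475
time: 45.08
position: [0.4324, 0.0739, 0.0646]
tool_rot: [-0.685, -0.162, 0.687, -0.177]
ft_force: [-0.2, -0.1, -0.2]
grip_width: 0.0471
shift cm [ 0.26  0.04 -0.21] turn 0 | now [0.4324 0.0739 0.0646] yaw -1.086 q6 1.05 t 45.1 w 0.0471 xaxis [ 0.003 -0.021 -1.   ]
```

```bash
python3 -m inch '[[[0,0,0,0.12,0],[0,0,0,0.12,0],[0,0,0,0.11,0],[0,0,0,0.04,0],[0,0,0,0,0]]]'
python3 - <<'E'
from h import *
go([.4345,.0745,.062],-1.49);print(robot.get_obs()["moment"])
E
```

```text
time: 45.5
position: [0.4322, 0.0746, 0.0646]
tool_rot: [0.707, 0.019, -0.706, 0.033]
ft_force: [-1.0, -1.3, -1.0]
grip_width: 0.0475
shift cm [ 0.26  0.02 -0.23] turn -0.008 | now [0.4322 0.0746 0.0646] yaw -1.498 q6 1.46 t 45.5 w 0.0475 xaxis [ 0.001 -0.02  -1.   ]
[0.13766807 0.35590831 0.00796328]
```

Release, rise well clear, and measure the pointer and the tray.

```bash
python3 -m inch '[[[0,0,0,0,0.9],[0,0,0,0,0.9],[0,0,0,0,0.9],[0,0,0,0,0.9],[-2,0,0,0,0.9],[-3,0,0,0,0.9],[-3,0,0,0,0.9],[-3,0,0,0,0.9]]]'; python3 -m inch '[[[-3,0,0,0,0.9],[-2,0,0,0,0.9],[0,0,0,0,0.9]]]'
python3 - <<'E'
from h import *
i=camera_info("wrist");im=np.ascontiguousarray(camera("wrist")[:,:,::-1]);cv2.imwrite("pics/w12.png",im)
H,S,V=cv2.split(cv2.cvtColor(im,cv2.COLOR_BGR2HSV))
for a,c,p in comps((H<18)&(S>190)&(V>170),30):
    w=ray("wrist",p,.077,i)[:,:2]
    if np.hypot(*(w.mean(0)-[.4335,.074]))<.035:
        l=cv2.fitLine(w.astype(np.float32),cv2.DIST_L2,0,.01,.01).ravel();print(a,c,w.mean(0),np.degrees(np.arctan2(l[1],l[0])))
x,y=proj("wrist",[[.4335,.074,.06]],i)[0].astype(int);print(x,y)
a=cv2.resize(im[max(0,y-70):y+80,max(0,x-75):x+75],(400,400));b=cv2.resize(cv2.cvtColor(camera("top"),cv2.COLOR_RGB2BGR)[205:335,440:570],(400,400))
cv2.imwrite("pics/m12.png",np.hstack([a,b]));print(robot.get_obs()["time"],robot.get_obs()["position"])
E
```

```text
time: 46.17
position: [0.4309, 0.0768, 0.1734]
tool_rot: [-0.704, -0.021, 0.709, -0.034]
ft_force: [1.8, 0.1, -0.3]
grip_width: 0.0778
time: 46.42
position: [0.4344, 0.078, 0.2314]
tool_rot: [0.708, 0.021, -0.705, 0.035]
ft_force: [-0.1, -0.2, -0.4]
grip_width: 0.078
126 [337.07142857 215.11111111] [0.44002831 0.06471596] -56.070343
324 216
46.5167 [0.43235734 0.07793005 0.22832708]
```

View pics/m12.png

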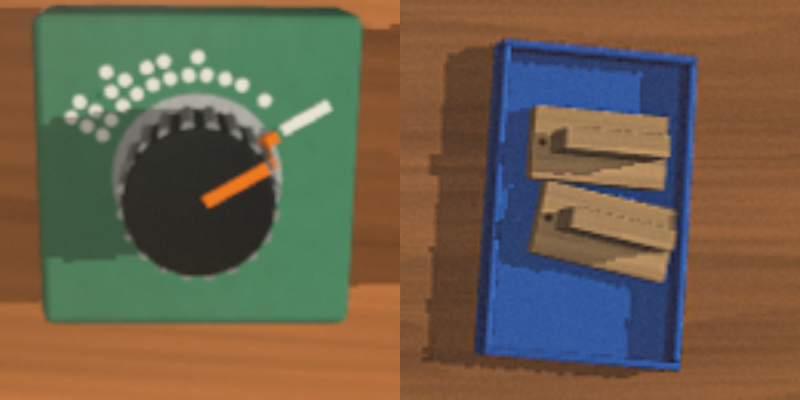

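The pointer lies on the 0 bar (-56.1° against -55.5°). The bracket I placed second has since shifted and turned in the tray, which matches the announced knock. I'll check numerically that it is flat on the floor and inside the walls.

Run:
```python
from h import *
f=130/400
P=lambda l:[(440+(x-400)*f,205+y*f) for x,y in l]
c=np.array([.4488,-.3345]);u=np.array([np.cos(np.radians(-4.8)),np.sin(np.radians(-4.8))]);v=np.array([-u[1],u[0]])
for n,base,rib in(("A",[(533,104),(668,118),(664,189),(528,180)],[(567,127),(668,135),(668,157),(567,151)]),("B",[(546,182),(677,210),(665,283),(529,249)],[(573,206),(676,228),(671,250),(568,229)])):
    for pts,z in((base,.024),(rib,.068)):
        w=ray("top",P(pts),z)[:,:2];L=np.linalg.norm(w[1]+w[2]-w[0]-w[3])/2;W=np.linalg.norm(w[0]+w[1]-w[2]-w[3])/2
        d=w-c;print(n,z,"L,W",L.round(4),W.round(4),"ctr tray",((w.mean(0)-c)@u).round(4),((w.mean(0)-c)@v).round(4),"corner y",(d@v).round(3),"x",(d@u).round(3))
```

```text
A 0.024 L,W 0.101 0.0541 ctr tray 0.0413 -0.005 corner y [ 0.045 -0.056 -0.055  0.046] x [0.069 0.068 0.015 0.013]
A 0.068 L,W 0.073 0.0163 ctr tray 0.0413 -0.0056 corner y [ 0.031 -0.042 -0.043  0.03 ] x [0.049 0.05  0.034 0.032]
B 0.024 L,W 0.1011 0.0523 ctr tray -0.019 -0.0129 corner y [ 0.032 -0.066 -0.06   0.042] x [ 0.013  0.001 -0.053 -0.037]
B 0.068 L,W 0.0753 0.0163 ctr tray -0.019 -0.0122 corner y [ 0.024 -0.051 -0.048  0.026] x [-0.006 -0.016 -0.031 -0.023]
```

```bash
python3 -c "
from rig import robot
print(robot.get_obs()['time'],robot.get_obs()['ft_force'],robot.hand_in())"
```

```text
the job is handed in; nothing more can be done
46.5167 [-0.72277082  0.75630865 -0.51467178] None
```

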